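# Load a gasket sample under the press beam and preload it with the draw gauge

### The job

Slide the blue gasket sample carrier level into the low slot under the steel beam of the press fixture, all the way home against the end stop, then swing the yellow keeper fully shut behind it. Then pull the sprung draw gauge out until its red pointer stands in the green band, hold it there for two seconds without ever running into the red, and ease it back fully home without letting it snap. Leave the orange carrier, vial, beaker and timer where they are.

Things in the scene. Friction and masses are not known exactly. Their poses are not given: they have to be found in the camera images.
- fixture: Grey press fixture fixed to the worktop. Origin on the worktop below the middle of the beam; x points into the slot (roughly away from the robot), y left, z up; turned up to 0.25 rad. Own frame, mm: base plate top at z 12 (x -100..50, y -165..75; on the right, y -164..-84, it reaches to x -147). Beam x -20..20, y -62..62, z 26..44, screw heads to 48.
- slot_mouth (a point): Centre of the slot's opening at the beam's front face. The slot is 14 mm high (z 12..26) and 63 wide between side guides (z 12..22) that run from 20 mm before this point to the end stop, 55 mm past it along fixture x; flared lead-ins begin 41 mm before it. Axes as the fixture's.
- home_point (a point): Where the centre of the blue grip tab is when the carrier lies fully home against the end stop: fixture x -52, y 0, z 42 mm. Axes as the fixture's.
- carrier_blue: Blue carrier: loose aluminium plate 110 (x) x 60 (y) x 10 mm with an inlaid blue gasket ring near its front (+x, leading) end and an upright blue tab near the rear; about 0.18 kg, varies. Origin at the centre of its underside. Starts flat on the worktop left of the fixture, x roughly away from the robot (within 0.25 rad).
- blue_grip (a point): Centre of the blue carrier's grip tab: 24 (x) x 16 (y) x 40 mm high, standing on the plate's top; this point is 32 mm behind (-x) the plate's centre and 30 mm above its underside. Axes as the carrier's.
- orange_grip (a point): Centre of the tab of the orange carrier: same shape as the blue one, with orange tab and gasket. Must stay where it is. The two carriers stand side by side, either one on the left.
- keeper (a joint): Angle of the yellow keeper arm, rad: 0 = shut (arm along fixture -y, across the slot, hard stop), grows as its free end swings out towards the robot; starts 1.7 to 2.1, stays where left, about 0.6 N at the knob. At angle a the knob stands at fixture x = -84 - 85 sin(a), y = 55 - 85 cos(a) mm. Shut, its front face is 3 mm behind the rear edge of a carrier that is home.
- keeper_hinge (a point): Top of the keeper's upright hinge, fixture x -84, y 55, z 30 mm; the knob is 85 mm from its axis.
- keeper_knob (a point): Middle of the keeper's black upright round knob (dia 16 mm, z 22..56, this point at z 39) on the free end of the yellow arm (arm at z 14..22).
- gauge (a joint): Extension of the draw gauge, m: 0 = home, grows as it is pulled along fixture -x (towards the robot). The spring pulls it home with about 3 N plus 0.2 N per mm. The red pointer is in the green band from 0.028 to 0.036 (middle 0.032) and reaches the red zone at 0.042; end of travel 0.050.
- gauge_knob (a point): Middle of the gauge's black upright round pull knob (dia 16 mm, z 28..74, this point at z 53), at home at fixture x -85, y -115 mm. It stands on an 18 mm square block (top z 31) on a rod 8 mm thick, 31 mm in front of the gauge's barrel (top z 37). A flat pointer with a red line reaches from the block to the right, over the scale.
- green_band (a point): Middle of the green band, 8 mm wide, on the white scale beside the gauge, fixture x -117, y -146, z 13 mm; the red zone lies beyond it, towards the robot.
- vial: Sample vial with black cap, dia 23, 49 mm high, loose bystander; origin at the centre of its foot.
- beaker: Small glass beaker, dia 46 to 49, 62 mm high, loose bystander; origin at the centre of its foot.
- bench_timer: White bench timer 64 x 62 x 16 mm, lying flat, loose bystander; origin at the centre of its underside.
Mind the look-alikes: they are no part of the job. What is shaped like the carrier_blue but purple or turquoise is not meant.

How it is judged:
On the way, in this order (a step that is already met when the one before it is completed fails the run):
1. the blue carrier lies fully home in the slot under the beam (x of blue_grip in the frame of fixture between -0.056 and -0.049 m and y of blue_grip in the frame of fixture between -0.004 and 0.004 m and z of blue_grip in the frame of fixture between 0.039 and 0.045 m and angle between the x axis of blue_grip and the x axis of fixture, either way round below 0.06 rad and angle between blue_grip's own z axis and vertical below 0.05 rad), for 0.2 s.
2. the keeper is shut behind the seated carrier (all of step 1 and value of joint keeper below 0.12 rad), for 0.2 s.
3. with carrier home and keeper shut, the gauge is held in the green band for a second and a half (all of step 2 and value of joint gauge between 0.0275 and 0.0365 m), for 1.5 s.
At the end, for the whole second after the job is handed in: The blue carrier lies level and at rest in the slot under the beam, within 4 mm of fully home, within 4 mm of its centre line and 0.06 rad of straight; the keeper is within 0.12 rad of shut; the gauge is within 3 mm of home (all of step 2 and value of joint gauge below 0.003 m and linear speed of carrier_blue below 0.02 m/s); the robot touches nothing.
It fails at once if the gauge is pulled out before the carrier is home and the keeper shut (value of joint gauge above 0.015 m and not ((x of blue_grip in the frame of fixture between -0.056 and -0.049 m and y of blue_grip in the frame of fixture between -0.004 and 0.004 m and z of blue_grip in the frame of fixture between 0.039 and 0.045 m and angle between the x axis of blue_grip and the x axis of fixture, either way round below 0.06 rad and angle between blue_grip's own z axis and vertical below 0.05 rad) and value of joint keeper below 0.2 rad)).
It fails at once if the gauge is pulled into the red zone (value of joint gauge above 0.042 m).
It fails at once if the gauge snaps back (faster than 0.3 m/s) (velocity of joint gauge below -0.3 m/s).
It fails at once if the orange carrier is moved more than 20 mm or tipped (distance of orange_grip from where it was at the start of the episode above 0.02 m or angle between orange_grip's own z axis and vertical above 0.5 rad).
It fails at once if the vial, beaker or timer is moved more than 20 mm or tipped (distance of any of vial, beaker, bench_timer from where it was at the start of the episode above 0.02 m or angle between any of vial, beaker, bench_timer's own z axis and vertical above 0.5 rad).
It also fails if it takes over 72 s, if anything falls off the work surface, if the arm or the gripper's body presses on something with over 40 N, if the wrist force passes 120 N, or if a joint passes its speed limit or range.

### The arm

A 6-joint arm with a two-finger parallel gripper is mounted at the origin on a cart in front of the work surface, level with it; the furniture and walls round the work are solid. World frame = base frame: x ahead of the robot, y to its left, z up, the work surface at z = 0. Lengths are in m, angles in rad, forces in N, time in s.
With the tool pointing down it reaches from about 0.3 to 0.775 m from the base axis. Payload 14.6 kg.
Tool frame: the origin (TCP) lies at the very end of the fingers, on their centre line; the grasp point (between the pads) lies 19 mm behind it; y points along the fingers, z is the direction in which the jaws open and shut, and the axes are right-handed (so a half turn about y gives the same grasp; the last joint's range is limited). The gripper opens to 94 mm and grips with 3 to 60 N. Pads are 16 mm wide; open, the fingers measure 119 mm over their backs; the gripper's body (75 mm by 177 mm) begins 78 mm behind the grasp point.
Start: joints at [1.122, 0.3, 1.521, -0, 1.321, -0.067], TCP at [0.205, 0.51, 0.205] pointing down, gripper open.
Joint ranges: [-3.03, 3.03], [-0.79, 2.21], [0.23, 2.52], [-1.04, 4.18], [0, 3.07], [-2.55, 2.55]. Speed limits (rad/s): [2.22, 2.22, 2.57, 3.14, 3.14, 3.14].

### API

Orientations are given as [roll, pitch, yaw] about the fixed x, y, z axes, in that order (R = Rz(yaw) Ry(pitch) Rx(roll)).
In Python, from station import get_obs, camera, hand_in, masks_of gives the robot as it stands.
- The arm moves only by the shell command python3 -m jog 'ROWS' [FORCE]. ROWS is text: rows parted by semicolons, each of 7 numbers parted by spaces: the shift along the world's x, y, z in mm, then the turn, a rotation vector about the world's x, y, z in degrees, then the closure, from 0 (fully open) to 1 (shut). A call has 1 to 10 rows; each row is the pose to reach, as a shift and turn from the pose measured when the call began; what a row does not reach only later rows make up. A row lasts 1/12 s, in which the tool goes at most 41.7 mm and 7.16 degrees, less where a joint would pass 70% of its speed; a pose out of reach is approached as far as the arm can. A call with a gripper value outside its range is refused whole. The fingers move at their own pace and stop on an object; FORCE is the grip in N (left out, the last holds). Time passes only in rows, so rows that repeat a pose let the fingers close. It gives the time, the measured TCP pose, the force and the opening at its end, in the units of the state.
- get_obs(): the state, without advancing time (a new reading comes with each control period).
- camera(name): name is "side" or "top" or "wrist"; returns a dict with "img" (400x640x3 uint8, red, green, blue), "range_z" (400x640 float32, m along the optical axis (not along the pixel's ray), 0 where there is no reading), "fx", "fy", "cx", "cy" (pixels), "k1" (the pictures are not rectified: a ray, as slopes to the right and down, at radius r is drawn at 1 + k1 r^2 times it, then the intrinsics apply), "rvec" (rotation vector, rad) and "tvec" (3), from world to camera coordinates, as OpenCV has them. Camera axes: x right, y down, z forward; pixel columns grow to the right and rows downward; lengths in m; the calibration is good to about 2 mm. A picture is of the moment at which its call begins.
- hand_in(): hands the job in, once; it reports no verdict.
Trained networks look in the newest picture that a camera, given by its name, has taken for a name from the list of things; names that differ only in an ending like _2 or _b are one class to them, and where a whole thing is asked for, a point or a joint stands for the part that bears it (a point fixed in the world has none). Each returns a list of dicts, best first, with "conf" (0 to 1); they miss things now and then, are a little off and sometimes report something else, mostly with a low value. They report only what shows in the picture. A call takes as long as a camera call. They do not tell look-alikes from the thing itself.
- masks_of(thing, camera): "mask" (400x640 bool, what is visible of it) and "extent" ([left, top, right, bottom] in pixels, round what is visible of it).
The state is a dict: "time_s": time; "qpos": joint angles; "joint_vel": joint speeds; "tau": joint torques, N m; "ee_pos": TCP position; "eef_rot": TCP orientation; "force": force on the tool from outside, world axes, zero at the start; "moment": the same for the moment, N m; "grip_width": finger opening in m.
Only numpy, scipy, OpenCV 4.12 (cv2) and the standard library are available. Lean on these libraries where they do the work, as an engineer would, in place of code of your own. Each camera call takes 0.05 s, during which the arm holds its last target.

## Working session

There is one attempt and no reset: what is moved stays moved. The work goes in short steps, Python scripts to look and compute and a shell command to move; the robot and the scene stay as the last step left them, time stands still between calls to the robot, and variables do not carry over. Pictures are saved under pics/ and viewed, and the job is handed in when it is done.

```bash
ls; mkdir -p pics; python3 - <<'E'
from station import *
import cv2,numpy as np
print(get_obs())
for n in ["side","top","wrist"]:
    c=camera(n); cv2.imwrite(f"pics/{n}0.png",c["img"][:,:,::-1]); np.savez(f"pics/{n}0.npz",**c)
    print(n,{k:c[k] for k in c if k not in("img","range_z")})
E
```

```text
pics
{'time_s': 0.0, 'qpos': array([ 1.12243255e+00,  3.00457504e-01,  1.52157958e+00,  2.16579148e-05,
        1.32070192e+00, -6.65939309e-02]), 'joint_vel': array([-0.00151869,  0.00031631,  0.00139413, -0.00055889, -0.00108975,
       -0.00122752]), 'tau': array([ 5.00183305e-04, -5.31796432e+01, -3.52741635e+01,  7.08833733e-02,
        2.42892362e-02, -1.09534203e-04]), 'ee_pos': array([0.20479023, 0.51016892, 0.20489443]), 'eef_rot': array([-1.57193873e+00,  9.72145697e-05, -3.81775271e-01]), 'force': array([-0.26546833, -0.80665131,  0.29951711]), 'moment': array([-0.06704992, -0.01191914,  0.03537937]), 'grip_width': 0.09418752588561906}
side {'fx': 388.40602046720966, 'fy': 388.40602046720966, 'cx': 322.03849271467374, 'cy': 193.47139701297306, 'k1': -0.03452332445289146, 'rvec': array([-0.0434295 , -2.62406691,  1.70282766]), 'tvec': array([0.54153808, 0.05734785, 1.07016129])}
top {'fx': 498.0720958731105, 'fy': 498.0720958731105, 'cx': 319.87359573420196, 'cy': 195.39014787913456, 'k1': -0.14176178403492326, 'rvec': array([ 2.12262968, -2.15835719,  0.15357504]), 'tvec': array([0.02407745, 0.54448694, 1.50390299])}
wrist {'fx': 359.82846642372374, 'fy': 359.82846642372374, 'cx': 321.3947865853247, 'cy': 198.05206310343726, 'k1': 0.0033317549689674975, 'rvec': array([-2.40679849, -1.62804198, -0.21995153]), 'tvec': array([-0.54919833, -0.02833219,  0.39209188])}
```

View pics/side0.png

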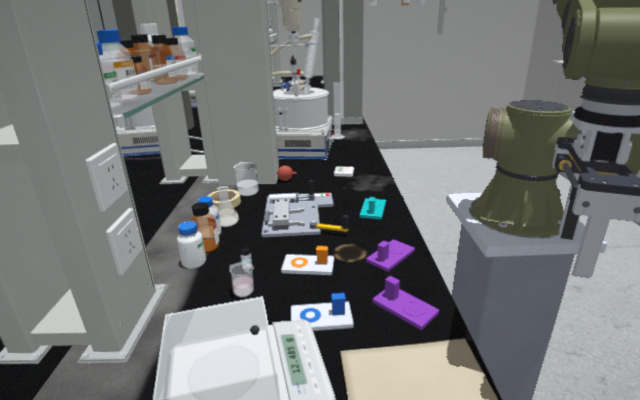

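View pics/top0.png

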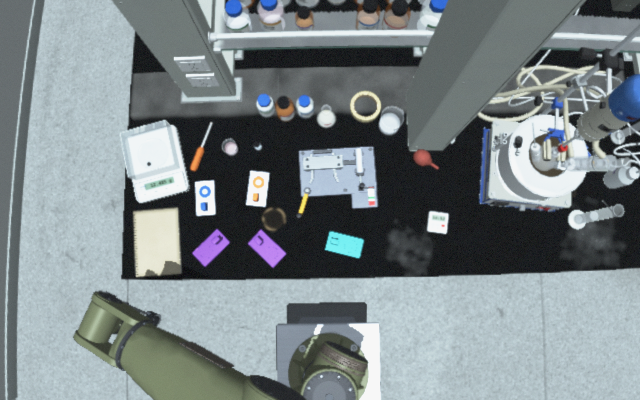

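View pics/wrist0.png

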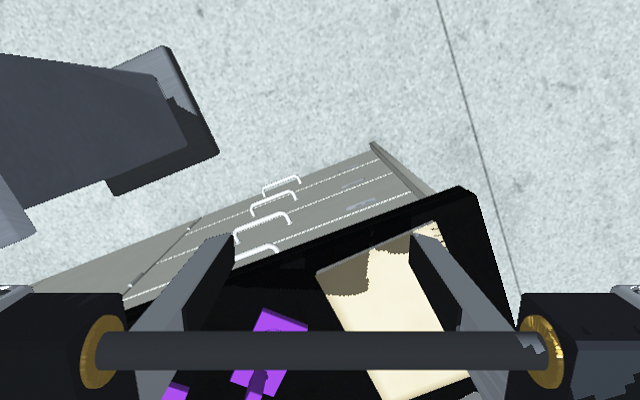

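Side picture: blue carrier at about (322,314) with its tab at (338,302), orange carrier at (308,264), fixture at (290,212), keeper at (332,228). Look-alikes are two purple plates at (405,305) and (390,255) and a turquoise one at (373,208). In the top picture: blue (205,198), orange (258,188), purple (211,247) and (266,248), turquoise (344,244). I choose blue at top (205,198). It is the one with the blue tab and blue ring on an aluminium plate. Next a close crop and a first measurement.

```bash
cat > h.py <<'E'
import numpy as np, cv2
from scipy.spatial.transform import Rotation as R
def KD(c):
    return np.array([[c["fx"],0,c["cx"]],[0,c["fy"],c["cy"]],[0,0,1.]]),np.array([float(c["k1"]),0,0,0])
def proj(c,P):
    K,D=KD(c); return cv2.projectPoints(np.asarray(P,float).reshape(-1,1,3),np.array(c["rvec"],float),np.array(c["tvec"],float),K,D)[0].reshape(-1,2)
def rays(c,uv):
    K,D=KD(c); n=cv2.undistortPoints(np.asarray(uv,float).reshape(-1,1,2),K,D).reshape(-1,2)
    return np.c_[n,np.ones(len(n))]
def cam2w(c,X):
    M=R.from_rotvec(c["rvec"]).as_matrix(); return (X-np.array(c["tvec"]))@M
def on_plane(c,uv,z):
    r=rays(c,uv); o=cam2w(c,np.zeros((1,3)))[0]; d=cam2w(c,r)-o
    return o+d*((z-o[2])/d[:,2])[:,None]
def by_depth(c,uv):
    uv=np.asarray(uv); r=rays(c,uv); zz=c["range_z"][uv[:,1].astype(int),uv[:,0].astype(int)]
    return cam2w(c,r*zz[:,None])
def load(n):
    return dict(np.load(n))
E
python3 - <<'E'
from h import *
c=load("pics/top0.npz"); im=c["img"][:,:,::-1]
cr=im[130:260,120:400]; cv2.imwrite("pics/topcrop0.png",cv2.resize(cr,None,fx=2.8,fy=2.8,interpolation=cv2.INTER_CUBIC))
hsv=cv2.cvtColor(c["img"],cv2.COLOR_RGB2HSV)
from station import masks_of
for t in ["carrier_blue","orange_grip","fixture","keeper","gauge","vial","beaker","bench_timer","keeper_knob","gauge_knob"]:
  for cam in ["top","side"]:
    cc=load(f"pics/{cam}0.npz")
    for d in masks_of(t,cam)[:4]:
        m=d["mask"]; ys,xs=np.nonzero(m); P=by_depth(cc,np.c_[xs,ys]); P=P[cc["range_z"][ys,xs]>0]
        print(t,cam,round(d["conf"],2),np.round(d["extent"]),"med",np.round(np.median(P,0),3) if len(P) else None)
E
```

```text
carrier_blue top 0.82 [246. 231. 286. 266.] med [0.386 0.184 0.009]
carrier_blue top 0.8 [193. 230. 231. 266.] med [0.391 0.362 0.009]
carrier_blue top 0.75 [326. 232. 363. 256.] med [ 0.393 -0.058  0.01 ]
carrier_blue top 0.7 [198. 181. 217. 216.] med [0.545 0.38  0.009]
carrier_blue side 0.87 [374. 278. 438. 332.] med [0.394 0.369 0.01 ]
carrier_blue side 0.83 [367. 237. 412. 271.] med [0.397 0.209 0.01 ]
carrier_blue side 0.77 [293. 292. 351. 333.] med [0.538 0.39  0.01 ]
carrier_blue side 0.71 [358. 196. 383. 220.] med [ 0.401 -0.019  0.01 ]
orange_grip top 0.7 [246. 173. 267. 205.] med [0.576 0.212 0.009]
orange_grip top 0.43 [296. 146. 378. 216.] med [ 0.615 -0.05   0.013]
orange_grip side 0.89 [280. 245. 331. 274.] med [0.568 0.227 0.01 ]
orange_grip side 0.28 [265. 180. 346. 236.] med [0.613 0.003 0.013]
fixture top 0.77 [295. 145. 377. 219.] med [ 0.615 -0.05   0.013]
fixture side 0.64 [264. 181. 349. 239.] med [0.608 0.005 0.013]
keeper top 0.46 [297. 188. 310. 218.] med [0.528 0.068 0.023]
keeper side 0.77 [310. 214. 351. 233.] med [0.497 0.081 0.022]
keeper side 0.3 [282. 245. 333. 275.] med [0.572 0.227 0.01 ]
gauge top 0.53 [356. 179. 362. 194.] med [ 0.571 -0.112  0.035]
vial top 0.52 [254. 143. 265. 151.] med [0.709 0.21  0.044]
vial side 0.17 [292. 292. 354. 328.] med [0.538 0.39  0.01 ]
beaker top 0.66 [223. 137. 238. 159.] med [0.709 0.3   0.028]
beaker side 0.92 [227. 262. 253. 302.] med [0.705 0.316 0.039]
bench_timer top 0.61 [428. 212. 447. 232.] med [ 0.457 -0.353  0.015]
bench_timer top 0.41 [295. 144. 374. 220.] med [ 0.615 -0.05   0.013]
bench_timer side 0.72 [335. 166. 354. 176.] med [ 0.458 -0.333  0.015]
bench_timer side 0.55 [262. 179. 351. 240.] med [0.609 0.007 0.013]
keeper_knob top 0.7 [296. 191. 310. 219.] med [0.528 0.068 0.023]
keeper_knob side 0.82 [310. 212. 351. 233.] med [0.512 0.077 0.022]
gauge_knob side 0.64 [299. 180. 313. 200.] med [ 0.572 -0.107  0.038]
```

View pics/topcrop0.png

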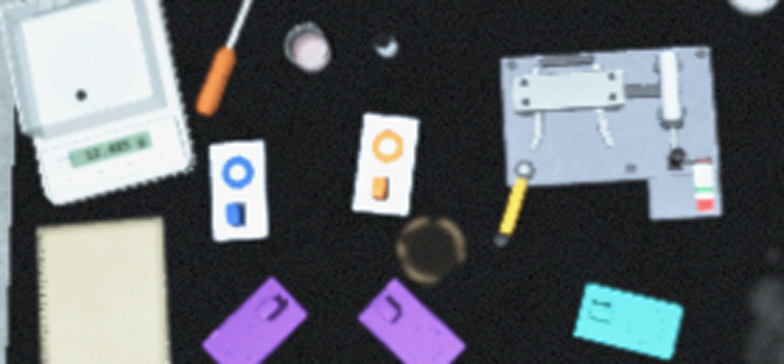

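The crop shows the blue one as a bright plate with a blue ring at crop (238,172) and a blue tab at (235,215), so the choice is confirmed. The fixture's keeper hinge is at crop (524,168) and the gauge knob at (676,158). Next a coarse pose fit.

```bash
cat >> h.py <<'E'
def fit2d(A,B):
    "rigid 2D A->B: returns yaw,t,res"
    A=np.asarray(A,float);B=np.asarray(B,float);a=A.mean(0);b=B.mean(0)
    H=(A-a).T@(B-b);th=np.arctan2(H[0,1]-H[1,0],H[0,0]+H[1,1]);M=np.array([[np.cos(th),-np.sin(th)],[np.sin(th),np.cos(th)]])
    t=b-M@a;return th,t,np.linalg.norm(A@M.T+t-B,axis=1)
E
python3 - <<'E'
from h import *
c=load("pics/top0.npz")
pts=[((500,57),(50,75,12)),((711,46),(50,-165,12)),((720,216),(-147,-164,12)),((507,186),(-100,75,12)),((524,168),(-84,55,30))]
uv=np.array([p[0] for p in pts])/2.8+[120,130]
W=np.array([on_plane(c,[u],p[1][2]/1000)[0] for u,p in zip(uv,pts)])
th,t,r=fit2d(np.array([p[1][:2] for p in pts])/1000,W[:,:2]); print("fixture",th,t,r)
# carriers: tab color blobs
for n in ["top","side"]:
    c=load(f"pics/{n}0.npz"); hsv=cv2.cvtColor(c["img"],cv2.COLOR_RGB2HSV)
    box={"top":(190,222,175,222),"side":(285,360,285,340)}[n]
    for name,lo,hi in [("blue",100,125),("orange",10,20)]:
        if name=="orange": box={"top":(240,275,165,210),"side":(275,340,240,280)}[n]
        m=(hsv[...,0]>=lo)&(hsv[...,0]<=hi)&(hsv[...,1]>120)&(hsv[...,2]>60)
        mm=np.zeros_like(m); mm[box[2]:box[3],box[0]:box[1]]=1; m&=mm.astype(bool)
        k,l,s,ce=cv2.connectedComponentsWithStats(m.astype(np.uint8))
        for i in range(1,k):
            if s[i,4]<10: continue
            ys,xs=np.nonzero(l==i); P=by_depth(c,np.c_[xs,ys])
            print(n,name,s[i],ce[i],"plane10",on_plane(c,[ce[i]],.01)[0].round(4),"med",np.median(P,0).round(4))
o=np.load("pics/wrist0.npz"); M=R.from_rotvec(o["rvec"]).as_matrix(); print("wristcam pos",-M.T@o["tvec"],"axes x,y,z in world",M.round(3))
E
```

```text
fixture 0.03459015314126929 [0.64962847 0.00326571] [0.0012962  0.00129064 0.00096856 0.00025174 0.00083759]
top blue [200 186  10  11  63] [204.55555556 191.11111111] plane10 [0.5697 0.3838 0.01  ] med [0.5703 0.3841 0.0094]
top blue [201 203   6   7  40] [203.5 206. ] plane10 [0.5217 0.3863 0.01  ] med [0.517  0.3766 0.0465]
top orange [254 177   9  10  34] [258.29411765 181.41176471] plane10 [0.5979 0.2107 0.01  ] med [0.5997 0.2102 0.0092]
top orange [254 194   4   7  27] [255.44444444 196.88888889] plane10 [0.5482 0.2197 0.01  ] med [0.5424 0.2155 0.0486]
side blue [330 292  17  23 290] [337.87586207 301.97241379] plane10 [0.5169 0.3531 0.01  ] med [0.5184 0.3902 0.0351]
side blue [300 308  21  14 150] [310.14666667 314.48666667] plane10 [0.5696 0.3855 0.01  ] med [0.5682 0.3858 0.0099]
side orange [315 245  14  19 212] [321.75471698 253.26886792] plane10 [0.5451 0.1809 0.01  ] med [0.5449 0.2262 0.035 ]
side orange [291 258  16   9  79] [298.75949367 262.01265823] plane10 [0.5971 0.2138 0.01  ] med [0.5972 0.2161 0.0105]
wristcam pos [0.13224291 0.53993871 0.38358254] axes x,y,z in world [[ 0.373  0.928 -0.003]
 [ 0.894 -0.358  0.27 ]
 [ 0.249 -0.103 -0.963]]
```

```bash
python3 - <<'E'
from h import *
c=load("pics/top0.npz")
v,u=np.mgrid[0:400,0:640]; P=by_depth(c,np.c_[u.ravel(),v.ravel()])
def hm(x0,x1,y0,y1,s=.03):
    for x in np.arange(x1,x0,-s):
        print(round(x,2),[ (lambda q: round(float(np.percentile(q,98)),3) if len(q) else None)(P[(abs(P[:,0]-x)<s/2)&(abs(P[:,1]-y)<s/2),2]) for y in np.arange(y1,y0,-s)])
print([round(y,2) for y in np.arange(.6,.3,-.03)]); hm(.4,.76,.3,.6)
E
```

```text
[np.float64(0.6), np.float64(0.57), np.float64(0.54), np.float64(0.51), np.float64(0.48), np.float64(0.45), np.float64(0.42), np.float64(0.39), np.float64(0.36), np.float64(0.33)]
0.76 [0.118, 0.116, 0.117, 0.118, 0.115, 0.004, 0.005, 0.015, 0.005, 0.004]
0.73 [0.118, 0.118, 0.119, 0.118, 0.116, 0.018, 0.006, 0.016, 0.004, 0.057]
0.7 [0.118, 0.118, 0.116, 0.118, 0.117, 0.047, 0.025, 0.023, 0.004, 0.061]
0.67 [0.117, 0.117, 0.118, 0.118, 0.118, 0.112, 0.027, 0.021, 0.005, 0.007]
0.64 [0.118, 0.117, 0.123, 0.117, 0.117, 0.116, 0.025, 0.005, 0.007, 0.007]
0.61 [0.115, 0.117, 0.115, 0.097, 0.056, 0.056, 0.039, 0.014, 0.013, 0.005]
0.58 [0.057, 0.057, 0.055, 0.054, 0.054, 0.051, 0.046, 0.016, 0.015, 0.007]
0.55 [0.049, 0.052, 0.051, 0.047, 0.047, 0.038, 0.013, 0.015, 0.014, 0.006]
0.52 [0.012, 0.041, 0.015, 0.014, 0.013, 0.005, 0.013, 0.056, 0.049, 0.004]
0.49 [0.016, 0.016, 0.015, 0.015, 0.015, 0.003, 0.01, 0.025, 0.016, 0.005]
0.46 [0.016, 0.016, 0.016, 0.018, 0.014, 0.006, 0.006, 0.003, 0.004, 0.005]
0.43 [0.015, 0.016, 0.014, 0.015, 0.016, 0.006, 0.006, 0.008, 0.015, 0.051]
```

```bash
python3 -m jog '40 -15 0 0 0 6 0; 80 -30 0 0 0 12 0; 120 -50 0 0 0 18 0; 160 -65 0 0 0 22 0; 190 -85 0 0 0 22 0; 220 -100 0 0 0 22 0; 250 -120 0 0 0 22 0; 270 -125 -10 0 0 22 0; 275 -127 -25 0 0 22 0; 275 -127 -25 0 0 22 0'
```

```text
time_s: 1.98
ee_pos: [0.4805, 0.3818, 0.1774]
eef_rot: [-1.573, 0.003, 0.0]
force: [-0.9, 0.3, -0.7]
grip_width: 0.0941
```

```bash
python3 - <<'E'
from station import *
from h import *
c=camera("wrist"); cv2.imwrite("pics/w1.png",c["img"][:,:,::-1]); np.savez("pics/w1.npz",**c)
E
```

```text
(no output)
```

View pics/w1.png

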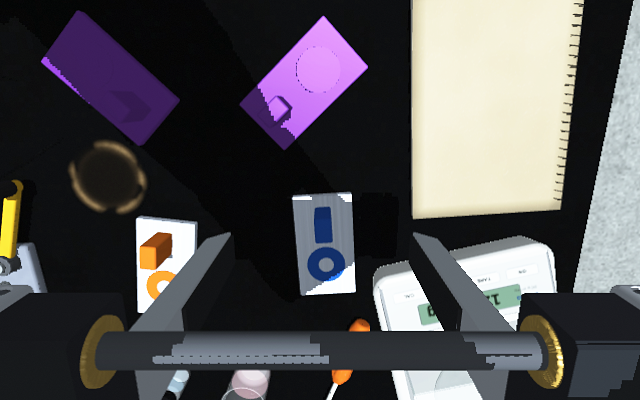

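The wrist picture shows the blue carrier at (323,244): tab at (322,223), ring at (325,264), plate corners near (293,197), (352,193), (355,294) and (299,295). The orange one is at (165,262).

```bash
cat >> h.py <<'E'
def plate(c,box,thr=60,vis=None,z=.01):
    g=c["img"].max(2).astype(np.uint8); m=np.zeros_like(g); x0,y0,x1,y1=box; m[y0:y1,x0:x1]=(g[y0:y1,x0:x1]>thr)
    k,l,s,ce=cv2.connectedComponentsWithStats(m); i=1+np.argmax(s[1:,4]); m=(l==i).astype(np.uint8)
    m=cv2.morphologyEx(m,cv2.MORPH_CLOSE,np.ones((5,5),np.uint8))
    cn=max(cv2.findContours(m,cv2.RETR_EXTERNAL,cv2.CHAIN_APPROX_NONE)[0],key=cv2.contourArea).reshape(-1,2)
    W=on_plane(c,cn,z)[:,:2]
    r=cv2.minAreaRect((W*1000).astype(np.float32))
    if vis: im=c["img"][:,:,::-1].copy(); im[cn[:,1],cn[:,0]]=(0,0,255); cv2.imwrite(vis,cv2.resize(im[y0:y1,x0:x1],None,fx=3,fy=3,interpolation=cv2.INTER_NEAREST))
    return r,W
E
python3 - <<'E'
from h import *
c=load("pics/w1.npz")
r,W=plate(c,(280,180,372,310),60,"pics/pl1.png"); print(r)
g=lambda uv,z: on_plane(c,[uv],z)[0].round(4)
hsv=cv2.cvtColor(c["img"],cv2.COLOR_RGB2HSV)
m=((hsv[...,0]>=100)&(hsv[...,0]<=125)&(hsv[...,1]>120)&(hsv[...,2]>60)).astype(np.uint8)
k,l,s,ce=cv2.connectedComponentsWithStats(m)
for i in range(1,k):
    if s[i,4]>30:
        ys,xs=np.nonzero(l==i);P=by_depth(c,np.c_[xs,ys]); print(s[i],ce[i],"z10",g(ce[i],.01),"z50",g(ce[i],.05))
        T=P[P[:,2]>.043]; 
        if len(T): print("top n",len(T),T.mean(0),T.min(0),T.max(0))
E
```

```text
((548.955078125, 384.3938293457031), (112.48841094970703, 59.77699661254883), 3.700356960296631)
[314 207  19  36 609] [322.61247947 224.76847291] z10 [0.5265 0.3823 0.01  ] z50 [0.5122 0.3824 0.05  ]
top n 444 [0.51712773 0.38254375 0.04907887] [0.50643196 0.37451674 0.04331379] [0.52974376 0.3910289  0.0524697 ]
[307 247  38  34 842] [325.73871734 263.70427553] z10 [0.5698 0.3857 0.01  ] z50 [0.5505 0.3853 0.05  ]
top n 4 [0.40278312 0.38269937 0.35631315] [0.40278312 0.38269937 0.35631315] [0.40278312 0.38269937 0.35631315]
```

View pics/pl1.png

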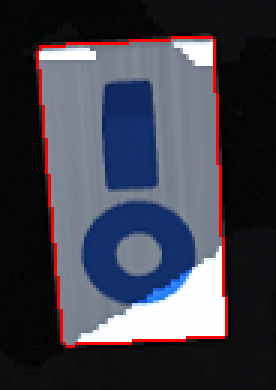

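```bash
python3 -m jog '20 0 -30 0 0 2 0; 37 0 -60 0 0 3.7 0; 37 0 -90 0 0 3.7 0; 37 0 -120 0 0 3.7 0; 37 0 -145 0 0 3.7 0; 37 0 -155 0 0 3.7 0; 37 0 -161 0 0 3.7 0; 37 0 -161 0 0 3.7 0; 37 0 -161 0 0 3.7 0'
```

```text
time_s: 2.78
ee_pos: [0.5172, 0.3834, 0.0198]
eef_rot: [-1.571, 0.001, 0.066]
force: [-0.2, -0.2, 0.1]
grip_width: 0.0943
```

```bash
python3 -m jog '0 0 0 0 0 0 1; 0 0 0 0 0 0 1; 0 0 0 0 0 0 1; 0 0 0 0 0 0 1; 0 0 0 0 0 0 1; 0 0 0 0 0 0 1; 0 0 0 0 0 0 1; 0 0 0 0 0 0 1' 50
```

```text
time_s: 3.45
ee_pos: [0.5172, 0.3834, 0.0198]
eef_rot: [-1.571, 0.001, 0.066]
force: [0.6, 0.7, 0.4]
grip_width: 0.0437
```

```bash
python3 -m jog '0 0 -3 0 0 0 1; 0 0 -3 0 0 0 1; 0 0 -3 0 0 0 1; 0 0 -3 0 0 0 1; 0 0 -3 0 0 0 1; 0 0 -3 0 0 0 1; 0 0 -3 0 0 0 1'
```

```text
time_s: 4.03
ee_pos: [0.5172, 0.3833, 0.0167]
eef_rot: [-1.572, 0.001, 0.066]
force: [-0.1, -0.0, -1.3]
grip_width: 0.0156
```

```bash
python3 -m jog '0 0 10 0 0 0 1; 0 0 30 0 0 0 1; 0 0 60 0 0 0 1; 0 0 85 0 0 0 1; -10 -30 95 0 0 0 1; -20 -65 100 0 0 -0.5 1; -20 -105 100 0 0 -1 1; -20 -145 100 0 0 -1.7 1; -20 -185 100 0 0 -1.7 1; -20 -220 100 0 0 -1.7 1'
```

```text
time_s: 4.87
ee_pos: [0.4968, 0.1613, 0.1175]
eef_rot: [-1.571, 0.0, 0.036]
force: [0.3, -0.8, -1.8]
grip_width: 0.0156
```

```bash
python3 -m jog '0 -40 0 0 0 0 1; 0 -80 0 0 0 0 1; 0 -120 0 0 0 0 1; 0 -150 0 0 0 0 1; 0 -160 0 0 0 0 1; 0 -165 0 0 0 0 1;  0 -165 0 0 0 0 1; 0 -165 0 0 0 0 1'
python3 - <<'E'
from station import *
from h import *
for n in ["wrist","side","top"]:
    c=camera(n); cv2.imwrite(f"pics/{n}2.png",c["img"][:,:,::-1]); np.savez(f"pics/{n}2.npz",**c)
print(get_obs())
E
```

```text
time_s: 5.53
ee_pos: [0.4968, -0.0029, 0.1177]
eef_rot: [-1.571, 0.0, 0.037]
force: [-0.0, 0.6, -1.2]
grip_width: 0.0155
{'time_s': 5.6833, 'qpos': array([-7.86780969e-02,  2.77480198e-01,  1.76821311e+00, -6.97082012e-04,
        1.09611437e+00, -1.68692495e+00]), 'joint_vel': array([-3.04402280e-03,  6.00189596e-04,  2.94910902e-04,  3.63288132e-05,
       -9.93921944e-05, -3.75276690e-03]), 'tau': array([-2.97337370e-01, -4.93303692e+01, -3.24685371e+01, -2.20374484e-02,
        1.89395004e-02,  1.41198694e-02]), 'ee_pos': array([ 0.4967533 , -0.00261919,  0.11754692]), 'eef_rot': array([-1.57138717e+00,  2.85501217e-04,  3.77691098e-02]), 'force': array([-0.65276365, -0.51783753, -1.56563019]), 'moment': array([0.02915671, 0.05106547, 0.06458735]), 'grip_width': 0.01591715822045624}
```

View pics/wrist2.png

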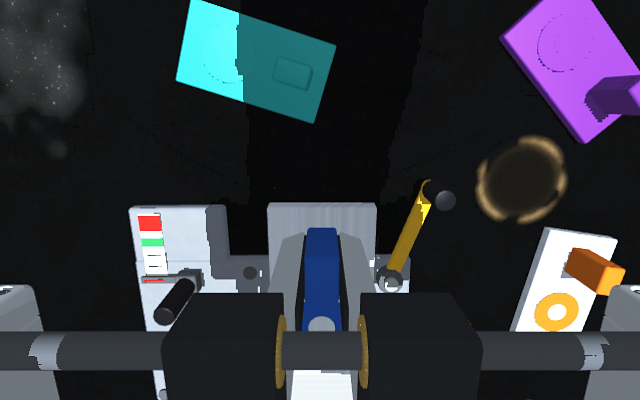

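View pics/side2.png

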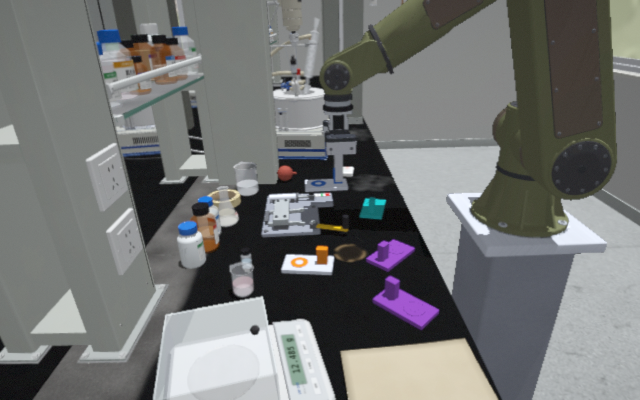

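The wrist picture shows the keeper hinge at (389,280), the keeper knob at (446,200), the scale's green band at (152,242), and front plate corners at (131,207) and (227,206). The side picture shows the carrier held level above the front of the fixture at (325,185). I zoom to pick points for the pose fit.

```bash
python3 - <<'E'
from h import *
c=load("pics/wrist2.npz"); im=c["img"][:,:,::-1]
cv2.imwrite("pics/w2a.png",cv2.resize(im[190:320,110:300],None,fx=4,fy=4,interpolation=cv2.INTER_CUBIC))
cv2.imwrite("pics/w2b.png",cv2.resize(im[170:320,260:460],None,fx=4,fy=4,interpolation=cv2.INTER_CUBIC))
E
```

```text
(no output)
```

View pics/w2a.png

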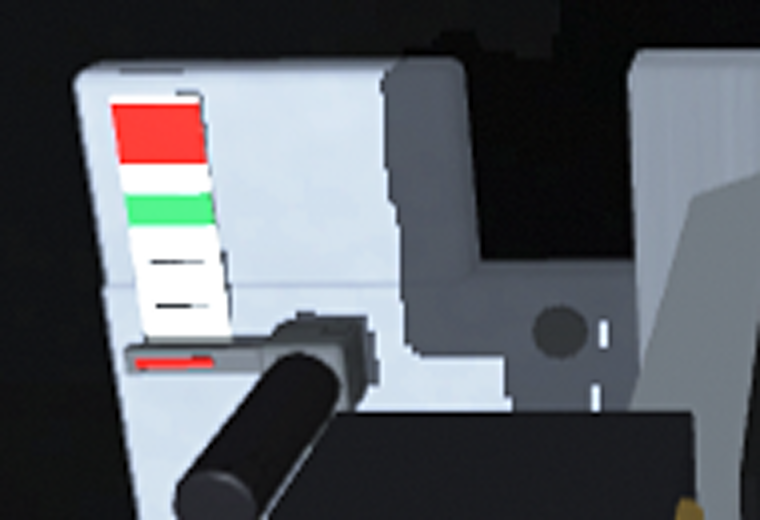

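View pics/w2b.png

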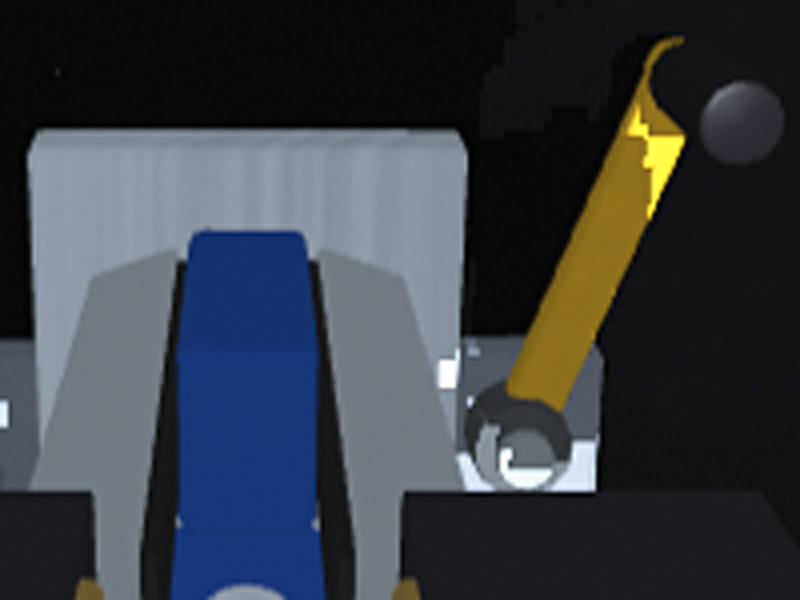

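```bash
python3 - <<'E'
from h import *
c=load("pics/wrist2.npz")
A=np.array([[152.5,242.5],[226.5,205.5],[129,206.5],[230,255.5],[391,283],[410,256]])
F=np.array([[-117,-146,13],[-147,-84,12],[-147,-164,12],[-100,-84,12],[-84,55,30],[-100,75,12]])/1000.
W=np.array([on_plane(c,[a],f[2])[0] for a,f in zip(A,F)])
th,t,r=fit2d(F[:,:2],W[:,:2]); print("wrist fit",th,t.round(4),(r*1000).round(1))
P=on_plane(c,[[268,205],[376,205],[268.7,208]],.1108); print("plate rear",P.round(4),"mid",P[:2].mean(0), np.linalg.norm(P[0]-P[1]))
k=on_plane(c,[[446,200.5]],.056)[0]; print("keeper knob top",k)
for th,t in [(th,t),(0.0346,np.array([.6496,.0033]))]:
    M=np.array([[np.cos(th),-np.sin(th)],[np.sin(th),np.cos(th)]])
    for nm,p in [("home",(-.052,0)),("appr",(-.152,0))]: print(nm,(M@np.array(p)+t).round(4))
    q=(k[:2]-t)@M; print("knob fix",q, "angle",np.arctan2(-.084-q[0],.055-q[1]))
# same for top image 2nd, verify via top fit of side
E
```

```text
wrist fit 0.047540292011827086 [0.65   0.0075] [2.1 2.3 1.6 2.5 1.8 2.8]
plate rear [[ 0.4753 -0.0324  0.1108]
 [ 0.4731  0.0257  0.1108]
 [ 0.477  -0.0321  0.1108]] mid [ 0.4741923 -0.0033792  0.1108   ] 0.058135306100957386
keeper knob top [0.48413227 0.08304823 0.056     ]
home [0.598 0.005]
appr [4.981e-01 3.000e-04]
knob fix [-0.16206434  0.0833672 ] angle 1.9193428819675322
home [0.5976 0.0015]
appr [ 0.4977 -0.002 ]
knob fix [-0.16260995  0.08542454] angle 1.940073376621508
```

```bash
cat >> h.py <<'E'
def fpts(th,t,F):
    F=np.asarray(F,float).reshape(-1,3)/1000; M=R.from_euler("z",th).as_matrix(); return F@M.T+np.array([t[0],t[1],0])
LINES=[[(50,75,12),(-100,75,12),(-100,-84,12),(-147,-84,12),(-147,-164,12),(50,-165,12),(50,75,12)],
 [(-20,62,44),(20,62,44),(20,-62,44),(-20,-62,44),(-20,62,44)],
 [(-113,-146,13),(-113,-142,13),(-121,-142,13),(-121,-150,13),(-113,-150,13),(-113,-142,13)]]
def overlay(c,th,t,fn,box,s):
    im=c["img"][:,:,::-1].copy(); x0,y0,x1,y1=box; im=cv2.resize(im[y0:y1,x0:x1],None,fx=s,fy=s,interpolation=cv2.INTER_CUBIC)
    f=lambda P:np.round((proj(c,P)+.5-[x0,y0])*s).astype(int)
    for L in LINES: cv2.polylines(im,[f(fpts(th,t,L)).reshape(-1,1,2)],False,(0,0,255),1)
    a=np.linspace(0,2*np.pi,20)
    for x,y,z,r in [(-84,55,30,9),(-85,-115,74,8)]:
        cv2.polylines(im,[f(fpts(th,t,np.c_[x+r*np.cos(a),y+r*np.sin(a),0*a+z])).reshape(-1,1,2)],False,(255,0,255),1)
    cv2.imwrite(fn,im)
E
python3 - <<'E'
from h import *
c=load("pics/wrist2.npz"); 
overlay(c,.0475,(.65,.0075),"pics/o1.png",(110,190,470,320),2.2)
overlay(load("pics/top0.npz"),.0475,(.65,.0075),"pics/o2.png",(280,135,390,225),7)
overlay(load("pics/side0.npz"),.0475,(.65,.0075),"pics/o3.png",(250,180,360,245),7)
E
```

```text
(no output)
```

View pics/o1.png

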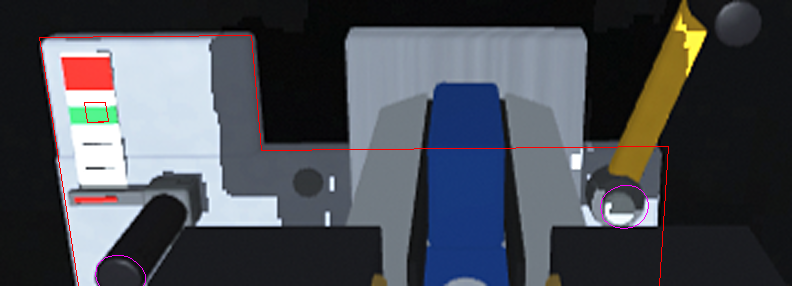

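View pics/o2.png

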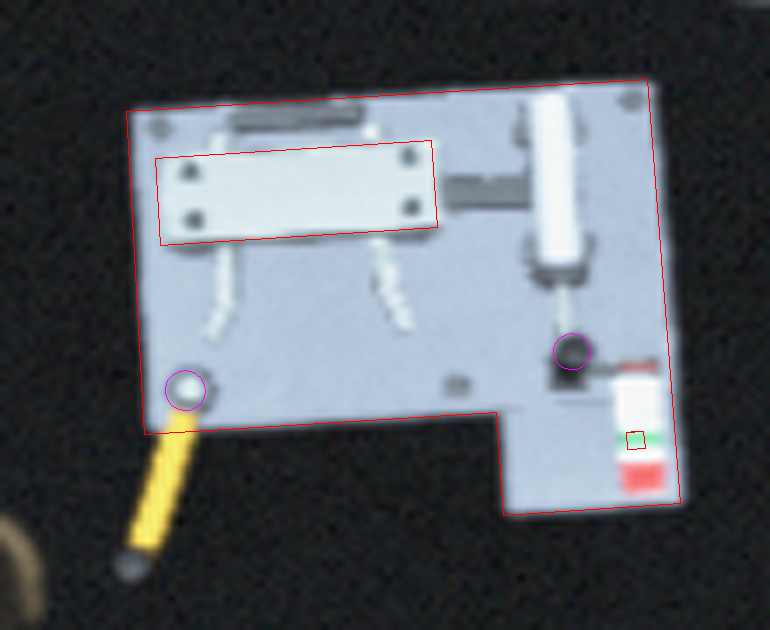

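View pics/o3.png

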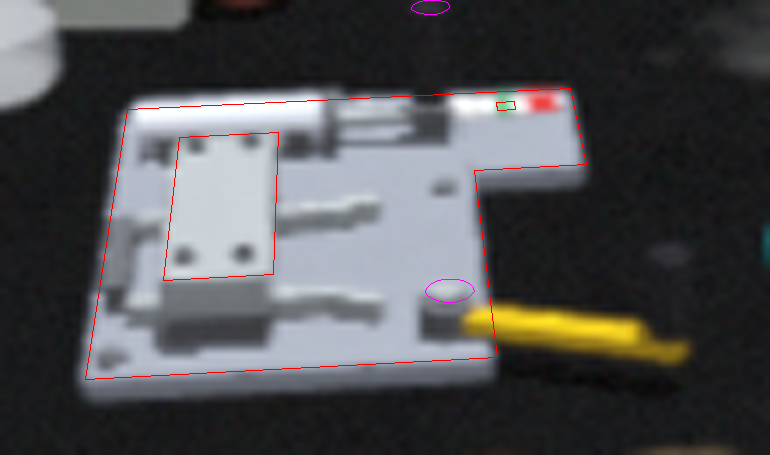

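```bash
cat >> h.py <<'E'
from scipy.ndimage import map_coordinates
from scipy.optimize import least_squares
def edge_fit(data,th,t,it=4,rng=5):
    """data: list of (cam, segs[, dz]) ; segs of fixture-mm 3D point pairs"""
    p=np.array([th,*t])
    for _ in range(it):
        obs=[]
        for c,segs in data:
            g=cv2.GaussianBlur(cv2.cvtColor(c["img"],cv2.COLOR_RGB2GRAY).astype(float),(0,0),.8)
            for a,b in segs:
                F=np.linspace(a,b,27)[2:-2]; q=proj(c,fpts(p[0],p[1:],F)); d=q[-1]-q[0]; n=np.array([-d[1],d[0]])/np.linalg.norm(d)
                s=np.arange(-rng,rng+.01,.25); X=q[:,None]+s[:,None]*n
                pr=map_coordinates(g,[X[...,1],X[...,0]],order=1,mode="nearest"); gr=abs(np.gradient(pr,axis=1))
                k=gr.argmax(1); ok=gr.max(1)>4
                off=s[k]; med=np.median(off[ok]) if ok.any() else 0
                for f,o,kk in zip(F,off,ok):
                    if kk and abs(o-med)<1.2: obs.append((c,f,n,o,q))
        def res(x):
            out=[]
            for c,_ in data:
                S=[o for o in obs if o[0] is c]
                if not S: continue
                F=np.array([o[1] for o in S]); n=np.array([o[2] for o in S]); of=np.array([o[3] for o in S])
                q0=proj(c,fpts(p[0],p[1:],F)); q=proj(c,fpts(x[0],x[1:],F)); sc=1000*np.linalg.norm(cam2w(c,np.zeros((1,3)))[0]-fpts(p[0],p[1:],F),axis=1)/c["fx"]
                out.append((((q-q0)*n).sum(1)-of)*sc)
            return np.concatenate(out)
        r=least_squares(res,p,loss="soft_l1",x_scale=[.01,.001,.001],diff_step=1e-4); p=r.x
    return p,np.sqrt(np.mean(r.fun**2)),len(r.fun)
E
python3 - <<'E'
from h import *
T=load("pics/top0.npz"); Wc=load("pics/wrist2.npz"); S=load("pics/side0.npz"); T2=load("pics/top2.npz")
L=LINES[0]; seg=[(L[i],L[i+1]) for i in range(6)]
beam=[(LINES[1][i],LINES[1][i+1]) for i in range(4)]
ws=[(( -100,75,12),(-100,68,12)),((-147,-90,12),(-147,-160,12)),((-147,-164,12),(-60,-164,12)),((-100,-84,12),(-144,-84,12))]
print("top",edge_fit([(T,seg)],.04,(.65,.006)))
print("wrist",edge_fit([(Wc,ws)],.04,(.65,.006)))
print("side",edge_fit([(S,[((50,70,12),(-95,75,12)),beam[0],beam[3],((-100,75,12),(-100,-84,12)),((-147,-84,12),(-147,-164,12))])],.04,(.65,.006)))
p=edge_fit([(Wc,ws),(T,seg)],.04,(.65,.006)); print("both",p)
overlay(Wc,p[0][0],p[0][1:],"pics/o4.png",(110,190,470,320),2.2)
p=edge_fit([(T,seg)],.04,(.65,.006)); overlay(T,p[0][0],p[0][1:],"pics/o5.png",(280,135,390,225),7)
E
```

```text
top (array([0.04403547, 0.65013315, 0.00471143]), np.float64(0.90604126882836), 134)
wrist (array([0.0816719 , 0.64501843, 0.01234774]), np.float64(0.7174036537503165), 54)
side (array([0.0432782 , 0.65103247, 0.00974123]), np.float64(0.9135537686485021), 88)
both (array([0.03778702, 0.65043609, 0.00534215]), np.float64(1.4673247394333429), 197)
```

View pics/o4.png

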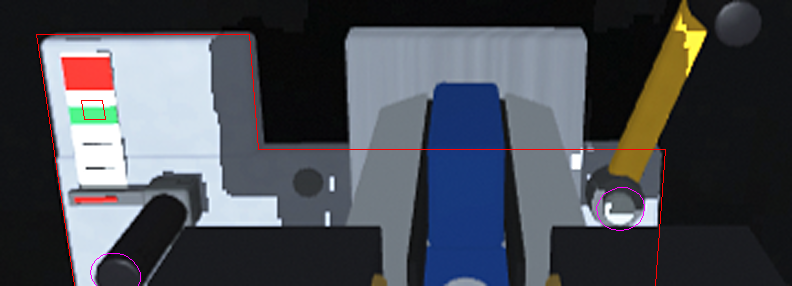

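View pics/o5.png

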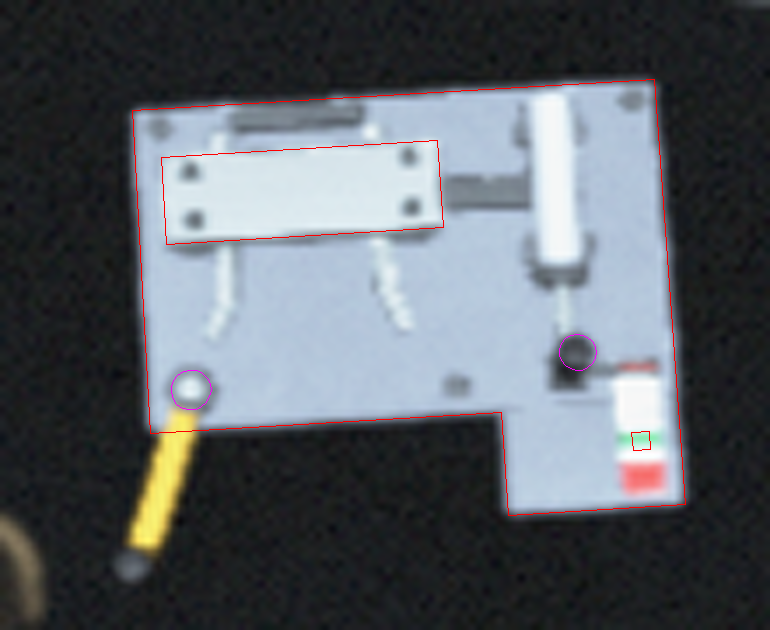

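```bash
python3 - <<'E'
from h import *
T=load("pics/top0.npz")
beam=[(LINES[1][i],LINES[1][i+1]) for i in range(4)]
L=LINES[0]; seg=[(L[i],L[i+1]) for i in range(6)]
for b in (3,5): print("beam",edge_fit([(T,beam)],.04,(.65,.006),rng=b)); print("base",edge_fit([(T,seg)],.04,(.65,.006),rng=b))
# yaw from two long base edges separately
for s in seg: print(s, edge_fit([(T,[s])],.043,(.65,.0055),rng=4)[0])
# carrier-holding check in top2: blue tab / plate in view?
T2=load("pics/top2.npz"); cv2.imwrite("pics/t2.png",cv2.resize(T2["img"][130:240,280:400,::-1],None,fx=6,fy=6,interpolation=cv2.INTER_CUBIC))
E
```

```text
beam (array([0.05485997, 0.65239848, 0.01643146]), np.float64(2.758031821102517), 67)
base (array([0.04430872, 0.65009607, 0.0047445 ]), np.float64(0.917767201828943), 136)
beam (array([0.05774485, 0.6525772 , 0.01575269]), np.float64(5.124630284752855), 74)
base (array([0.04403547, 0.65013315, 0.00471143]), np.float64(0.90604126882836), 134)Traceback (most recent call last):
  File "<stdin>", line 7, in <module>
  File "h.py", line 73, in edge_fit
    r=least_squares(res,p,loss="soft_l1",x_scale=[.01,.001,.001],diff_step=1e-4); p=r.x
    return func(*args, **kwargs)
    vector_fun = VectorFunction(
        fun_wrapped,
    ...<6 lines>...
        workers=workers
    )
    self._update_fun()
    ~~~~~~~~~~~~~~~~^^
    self.f = self.fun_wrapped(xp_copy(self.x))
             ~~~~~~~~~~~~~~~~^^^^^^^^^^^^^^^^^
    return np.atleast_1d(self.fun(x))
                         ~~~~~~~~^^^
    return self.f(x, *self.args, **self.kwargs)
           ~~~~~~^^^^^^^^^^^^^^^^^^^^^^^^^^^^^^
  File "h.py", line 72, in res
    return np.concatenate(out)
           ~~~~~~~~~~~~~~^^^^^
ValueError: need at least one array to concatenate
```

```bash
python3 -m jog '40 0 10 0 0 0 1; 80 0 20 0 0 0 1; 120 0 30 0 0 0 1; 150 0 30 0 0 0 1; 180 0 30 0 0 0 1; 180 0 30 0 0 0 1; 180 0 30 0 0 0 1; 180 0 30 0 0 0 1'
python3 - <<'E'
from station import *
from h import *
for n in ["wrist"]:
    c=camera(n); cv2.imwrite(f"pics/{n}3.png",c["img"][:,:,::-1]); np.savez(f"pics/{n}3.npz",**c)
E
```

```text
time_s: 6.35
ee_pos: [0.6761, -0.0018, 0.147]
eef_rot: [-1.571, 0.002, 0.039]
force: [0.4, 0.2, -2.2]
grip_width: 0.0155
```

View pics/wrist3.png

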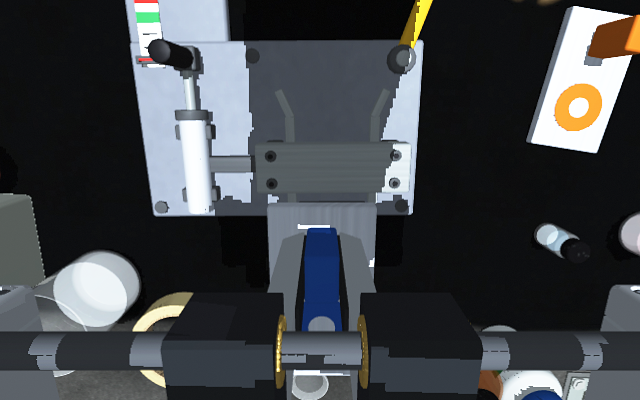

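The guides stand at (294,125) and (376,125), with flares starting near (280,92) and (387,92). The beam spans (257,143) to (411,193), the hinge is at (401,58), and the held carrier is at (322,208).

```bash
python3 - <<'E'
from h import *
c=load("pics/wrist3.npz"); im=c["img"][:,:,::-1]
a=cv2.convertScaleAbs(im[75:225,250:425],alpha=1.6)
cv2.imwrite("pics/w3a.png",cv2.resize(a,None,fx=4.3,fy=4,interpolation=cv2.INTER_CUBIC)[:,:] )
E
```

```text
(no output)
```

View pics/w3a.png

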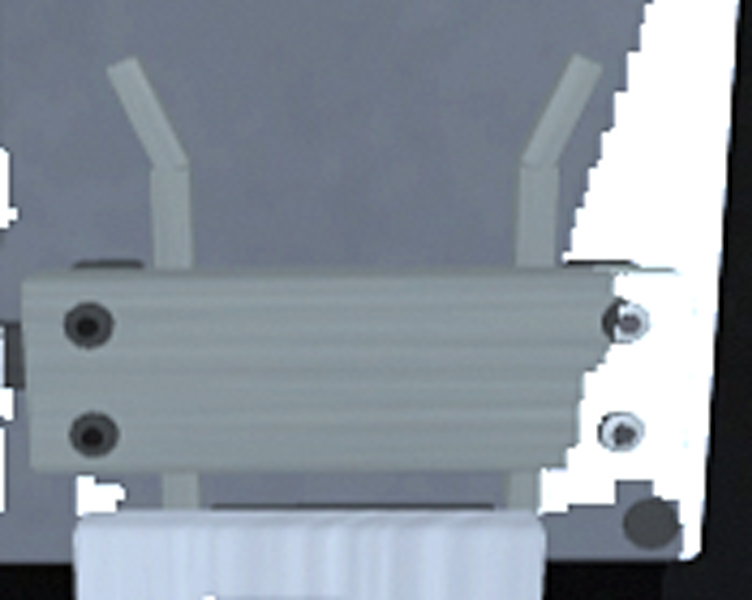

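```bash
python3 - <<'E'
from h import *
from station import get_obs
o=get_obs(); tcp=o["ee_pos"]; print(tcp,o["eef_rot"])
c=load("pics/wrist3.npz")
f=lambda x,y,z: on_plane(c,[[250+x/4.3-.5+.5/4.3*0, 75+y/4-.5]],z)[0]
for n,l,r,y in [("in165",190,520,165),("in265",193,516,265),("in490",200,508,490),("out165",150,558,165),("out265",154,556,265)]:
    a,b=f(l,y,.022),f(r,y,.022); print(n,((a+b)/2)[:2].round(4),"w",np.linalg.norm(a-b).round(4),"yaw",np.arctan2(-(b-a)[0],(b-a)[1]).round(4))
S=[f(88,325,.048),f(626,322,.048),f(93,434,.048),f(620,432,.048)]; print("screws",np.mean(S,0).round(4),np.array(S)[:,:2].round(4).tolist())
h=on_plane(c,[[401.5,58.5]],.03)[0]; print("hinge",h.round(4))
# beam corners: (22,280),(33,468)
print("beamL",f(22,280,.044).round(4),f(33,468,.044).round(4))
zt=tcp[2]-.0167+.010
a,b=f(77,518,zt),f(543,518,zt); print("plate rear mid",((a+b)/2).round(4),"expected",tcp[:2]-.023*np.array([np.cos(.039),np.sin(.039)]), np.arctan2(-(b-a)[0],(b-a)[1]))
E
```

```text
[ 0.67605263 -0.0020051   0.14756525] [-1.57131394e+00  7.55745538e-04  3.84725146e-02]
in165 [0.6118 0.0042] w 0.0632 yaw 0.0388
in265 [0.6322 0.005 ] w 0.063 yaw 0.039
in490 [0.6811 0.0072] w 0.0627 yaw 0.0395
out165 [0.6118 0.004 ] w 0.0781 yaw 0.0388
out265 [0.6322 0.0051] w 0.0784 yaw 0.039
screws [0.6514 0.0057 0.048 ] [[0.6427, -0.0433], [0.6384, 0.0536], [0.6644, -0.0423], [0.6602, 0.0546]]
hinge [0.5664 0.0553 0.03  ]
beamL [ 0.635  -0.0558  0.044 ] [ 0.6729 -0.0541  0.044 ]
plate rear mid [ 0.6527 -0.0026  0.1409] expected [ 0.65307011 -0.00290187] 0.03953239270566127
```

```bash
python3 -m jog '-40 0 0 0 0 0.2 1; -80 0 0 0 0 0.2 1; -120 1 0 0 0 0.2 1; -155 1 0 0 0 0.2 1; -174 1.5 -20 0 0 0.2 1; -174 1.5 -50 0 0 0.2 1; -174 1.5 -80 0 0 0.2 1; -174 1.5 -95 0 0 0.2 1; -174 1.5 -105 0 0 0.2 1; -174 1.5 -105 0 0 0.2 1'
```

```text
time_s: 7.23
ee_pos: [0.5008, -0.0003, 0.0416]
eef_rot: [-1.571, 0.003, 0.042]
force: [-0.3, 0.5, -1.8]
grip_width: 0.0157
```

```bash
python3 -m jog '0 0 0 0 0 0 1; 0 0 0 0 0 0 1'
```

```text
time_s: 7.4
ee_pos: [0.5012, -0.0003, 0.0428]
eef_rot: [-1.571, 0.001, 0.042]
force: [0.5, -0.1, -2.1]
grip_width: 0.0159
```

```bash
python3 -m jog '0 0 -6 0 0 0 1; 0 0 -12 0 0 0 1; 0 0 -12.5 0 0 0 1; 0 0 -12.5 0 0 0 1'; python3 - <<'E'
from station import *
from h import *
c=camera("side"); np.savez("pics/side4.npz",**c)
cv2.imwrite("pics/s4.png",cv2.resize(c["img"][165:250,240:390,::-1],None,fx=5,fy=5,interpolation=cv2.INTER_CUBIC))
E
```

```text
time_s: 7.73
ee_pos: [0.501, -0.0003, 0.0299]
eef_rot: [-1.571, 0.002, 0.042]
force: [0.3, 0.3, -2.5]
grip_width: 0.0154
```

View pics/s4.png

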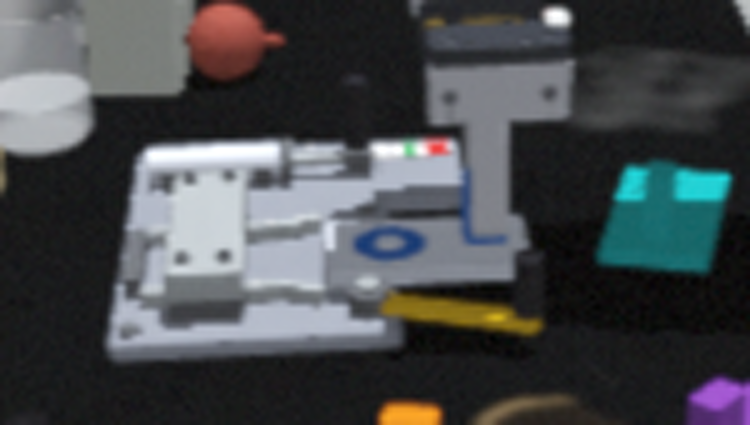

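The front edge, at crop (328,250), sits just before the flares and the plate is level. Next I slide in gently along fixture x.

```bash
python3 -m jog '4 0.2 0 0 0 0 1; 8 0.3 0 0 0 0 1; 12 0.5 0 0 0 0 1; 16 0.7 0 0 0 0 1; 20 0.8 0 0 0 0 1; 24 1 0 0 0 0 1; 24 1 0 0 0 0 1'
```

```text
time_s: 8.37
ee_pos: [0.5259, 0.0007, 0.0302]
eef_rot: [-1.571, 0.001, 0.042]
force: [-0.1, -0.4, -3.0]
grip_width: 0.0159
```

```bash
python3 -m jog '4 0.2 0 0 0 0 1; 8 0.3 0 0 0 0 1; 12 0.5 0 0 0 0 1; 15 0.6 0 0 0 0 1; 15 0.6 0 0 0 0 1; 15 0.6 0 0 0 0 1'
```

```text
time_s: 8.87
ee_pos: [0.5409, 0.0014, 0.0301]
eef_rot: [-1.571, 0.001, 0.042]
force: [-0.5, 0.7, -1.6]
grip_width: 0.016
```

```bash
python3 -m jog '5 0.2 0 0 0 0 1; 10 0.4 0 0 0 0 1; 15 0.6 0 0 0 0 1; 20 0.8 0 0 0 0 1; 25 1 0 0 0 0 1; 30 1.2 0 0 0 0 1; 30 1.2 0 0 0 0 1'
```

```text
time_s: 9.45
ee_pos: [0.5718, 0.0026, 0.03]
eef_rot: [-1.571, 0.001, 0.042]
force: [0.7, 0.5, -2.1]
grip_width: 0.0157
```

```bash
python3 -m jog '5 0.2 0 0 0 0 1; 10 0.4 0 0 0 0 1; 15 0.6 0 0 0 0 1; 20 0.8 0 0 0 0 1; 23 1 0 0 0 0 1; 23 1 0 0 0 0 1'
```

```text
time_s: 9.95
ee_pos: [0.5953, 0.0036, 0.03]
eef_rot: [-1.571, 0.0, 0.042]
force: [-0.4, 0.3, -1.7]
grip_width: 0.0158
```

```bash
python3 -m jog '1 0 0 0 0 0 1; 2 0.1 0 0 0 0 1; 3 0.1 0 0 0 0 1; 3 0.1 0 0 0 0 1'
```

```text
time_s: 10.28
ee_pos: [0.5984, 0.0037, 0.03]
eef_rot: [-1.571, 0.0, 0.042]
force: [-1.0, 0.3, -2.9]
grip_width: 0.0161
```

```bash
python3 -m jog '0 0 -0.5 0 0 0 1; 0 0 -1 0 0 0 1; 0 0 -1 0 0 0 1'
```

```text
time_s: 10.53
ee_pos: [0.5983, 0.0037, 0.0289]
eef_rot: [-1.571, 0.001, 0.042]
force: [0.9, -0.3, -2.1]
grip_width: 0.0159
```

```bash
python3 -m jog '0.5 0 0 0 0 0 1; 1 0 0 0 0 0 1; 1.5 0 0 0 0 0 1; 1.5 0 0 0 0 0 1'; python3 -m jog '0.5 0 -0.3 0 0 0 1; 1 0 -0.6 0 0 0 1; 1 0 -0.6 0 0 0 1'
```

```text
time_s: 10.87
ee_pos: [0.5988, 0.0035, 0.0288]
eef_rot: [-1.571, 0.003, 0.042]
force: [-10.0, -1.2, 3.2]
grip_width: 0.0158
time_s: 11.12
ee_pos: [0.5988, 0.0034, 0.0288]
eef_rot: [-1.571, 0.006, 0.043]
force: [-15.0, -1.7, 9.4]
grip_width: 0.0157
```

```bash
python3 -m jog '0 0 0 0 0 0 1; 0 0 0 0 0 0 0.7; 0 0 0 0 0 0 0.55; 0 0 0 0 0 0 0.55; 0 0 0 0 0 0 0.55; 0 0 0 0 0 0 0.55; 0 0 0 0 0 0 0.55'
```

```text
time_s: 11.7
ee_pos: [0.5989, 0.0034, 0.0287]
eef_rot: [-1.571, 0.006, 0.043]
force: [0.1, -0.2, -0.3]
grip_width: 0.0424
```

```bash
python3 -m jog '0 0 20 0 0 0 0.55; 0 0 45 0 0 0 0.55; -30 0 60 0 0 0 0.55; -70 0 70 0 0 0 0.55; -90 -10 75 0 0 0 0.55; -100 -10 80 0 0 0 0.55; -100 -10 80 0 0 0 1; -100 -10 80 0 0 0 1'
python3 - <<'E'
from station import *
from h import *
for n in ["wrist","side","top"]:
    c=camera(n); cv2.imwrite(f"pics/{n}5.png",c["img"][:,:,::-1]); np.savez(f"pics/{n}5.npz",**c)
E
```

```text
time_s: 12.37
ee_pos: [0.4993, -0.0066, 0.1092]
eef_rot: [-1.572, 0.005, 0.042]
force: [0.9, 0.1, -0.8]
grip_width: 0.0324
```

View pics/wrist5.png

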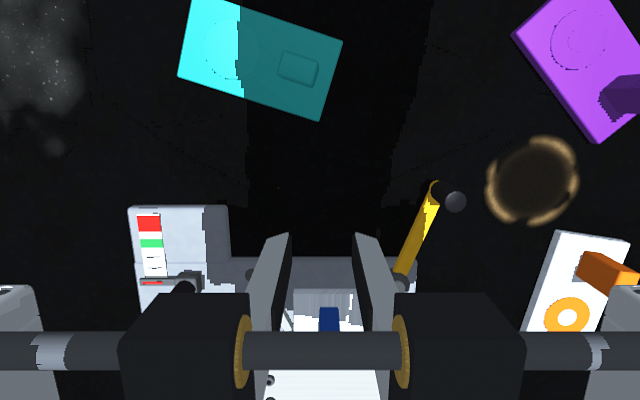

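View pics/side5.png

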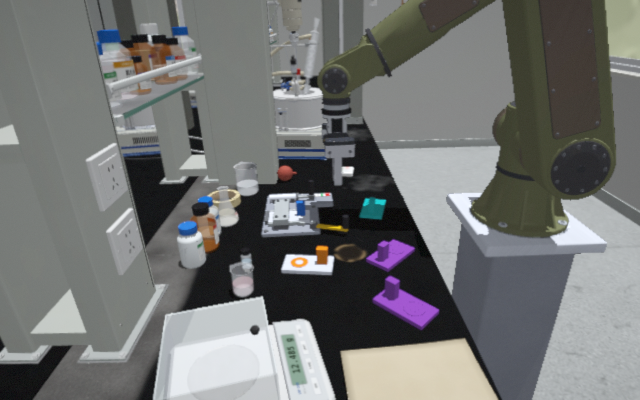

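The wrist picture shows the carrier in the slot with its tab at (328,318), the keeper knob at (456,202) and the hinge at (400,280).

```bash
python3 - <<'E'
from h import *
from station import get_obs
print(get_obs()["ee_pos"])
c=load("pics/wrist5.npz"); im=c["img"][:,:,::-1]
cv2.imwrite("pics/w5a.png",cv2.resize(im[170:310,370:500],None,fx=4,fy=4,interpolation=cv2.INTER_CUBIC))
for n,uv,z in [("knob",(456,202),.056)]: print(n,on_plane(c,[uv],z)[0])
M=np.array([[np.cos(.042),-np.sin(.042)],[np.sin(.042),np.cos(.042)]]); t=np.array([.6515,.0058])
k=on_plane(c,[(456,202)],.056)[0]; k0=on_plane(load("pics/wrist2.npz"),[[445.3,200.5]],.056)[0]
for kk in (k,k0):
    q=(kk[:2]-t)@M; print(kk,q,"ang",np.arctan2(-.084-q[0],.055-q[1]),"r",np.hypot(-.084-q[0],.055-q[1]))
a0=np.arctan2(-.084-q[0],.055-q[1])
for a in np.linspace(a0,0,11):
    p=np.array([-.084-.085*np.sin(a),.055-.085*np.cos(a)])@M.T+t
    print(round(a,2),(p*1000).round(1))
E
```

```text
[ 0.49945245 -0.00647083  0.10828459]
knob [0.48440507 0.08292866 0.056     ]
[0.48440507 0.08292866 0.056     ] [-0.16370912  0.08407657] ang 1.9205800836325801 r 0.08484686555332585
[0.48415047 0.08256369 0.056     ] [-0.16397883  0.08372261] ang 1.9155794110563187 r 0.08498000148381424
1.92 [484.1  82.6]
1.72 [480.8  66.7]
1.53 [480.5  50.4]
1.34 [483.4  34.4]
1.15 [489.2  19.2]
0.96 [497.9   5.4]
0.77 [508.9  -6.4]
0.57 [522.1 -16. ]
0.38 [536.8 -22.9]
0.19 [552.6 -26.8]
0.0 [568.8 -27.7]
```

View pics/w5a.png

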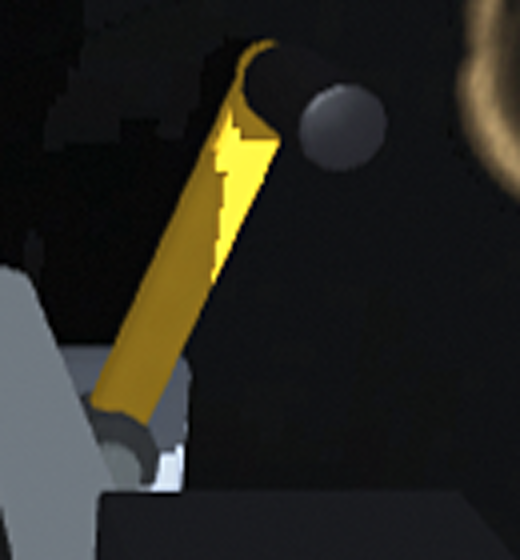

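```bash
python3 -m jog '-5 30 0 0 0 0 0.45; -15 60 0 0 0 0 0.45; -15 89 0 0 0 0 0.45; -15 89 0 0 0 0 0.45; -15 89 -15 0 0 0 0.45; -15 89 -40 0 0 0 0.45; -15 89 -60 0 0 0 0.45; -15 89 -75 0 0 0 0.45; -15 89 -75 0 0 0 0.45'; python3 - <<'E'
from station import *
from h import *
c=camera("side"); cv2.imwrite("pics/s6.png",cv2.resize(c["img"][165:250,240:390,::-1],None,fx=5,fy=5,interpolation=cv2.INTER_CUBIC))
E
```

```text
time_s: 13.27
ee_pos: [0.4832, 0.0822, 0.0302]
eef_rot: [-1.572, 0.011, 0.043]
force: [0.7, -0.3, -0.5]
grip_width: 0.0519
```

View pics/s6.png

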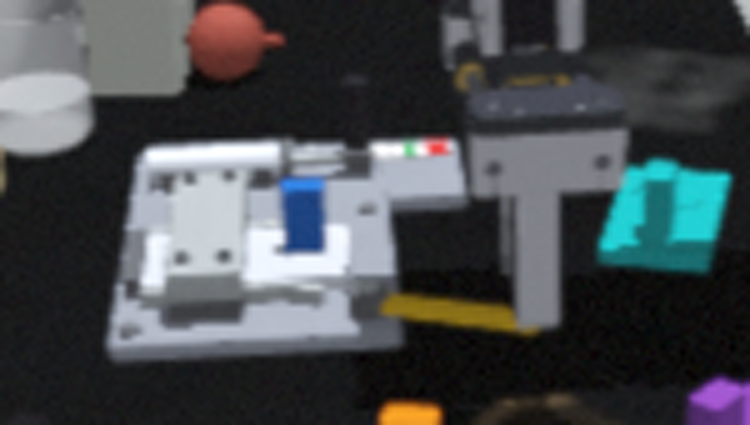

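The fingers at crop (530,260) straddle the knob, and the carrier lies seated under the beam with its tab at crop (303,215).

```bash
python3 -m jog '1 0 0 0 0 0 1; 1 0 0 0 0 0 1; 1 0 0 0 0 0 1; 1 0 0 0 0 0 1; 1 0 0 0 0 0 1; 1 0 0 0 0 0 1; 1 0 0 0 0 0 1; 1 0 0 0 0 0 1' 10
```

```text
time_s: 13.98
ee_pos: [0.4851, 0.0823, 0.0322]
eef_rot: [-1.572, 0.009, 0.043]
force: [-2.0, 0.6, 4.4]
grip_width: 0.0157
```

```bash
python3 -m jog '-1.8 -8 0 0 0 0 1; -3.3 -16 0 0 0 0 1; -3.6 -24 0 0 0 0 1; -3.6 -32 0 0 0 0 1; -2.5 -40 0 0 0 0 1; -0.7 -48 0 0 0 0 1; 2 -56 0 0 0 0 1; 5 -63.4 0 0 0 0 1; 5 -63.4 0 0 0 0 1'
```

```text
time_s: 14.73
ee_pos: [0.4907, 0.0175, 0.0322]
eef_rot: [-1.572, 0.009, 0.042]
force: [-1.6, -0.4, 5.1]
grip_width: 0.0156
```

```bash
python3 -m jog '3.5 -6.5 0 0 0 0 1; 7.7 -12.6 0 0 0 0 1; 13 -18.7 0 0 0 0 1; 18.7 -24.4 0 0 0 0 1; 25 -29.5 0 0 0 0 1; 32 -34 0 0 0 0 1; 39 -37.7 0 0 0 0 1; 46.6 -40.9 0 0 0 0 1; 54.5 -43 0 0 0 0 1; 54.5 -43 0 0 0 0 1'
```

```text
time_s: 15.57
ee_pos: [0.5465, -0.026, 0.0322]
eef_rot: [-1.572, 0.008, 0.042]
force: [-1.3, 0.8, 6.5]
grip_width: 0.0155
```

```bash
python3 -m jog '6 -0.9 0 0 0 0 1; 12 -1.5 0 0 0 0 1; 17 -1.8 0 0 0 0 1; 20 -2 0 0 0 0 1; 22 -2 0 0 0 0 1; 22 -2 0 0 0 0 1; 22 -2 0 0 0 0 1'
```

```text
time_s: 16.15
ee_pos: [0.5685, -0.0277, 0.0321]
eef_rot: [-1.572, 0.008, 0.042]
force: [-2.4, 6.0, 3.4]
grip_width: 0.0157
```

```bash
python3 -m jog '1 0 0 0 0 0 1; 1.5 0 0 0 0 0 1; 2 0 0 0 0 0 1; 2 0 0 0 0 0 1'
```

```text
time_s: 16.48
ee_pos: [0.5692, -0.0277, 0.0319]
eef_rot: [-1.572, 0.012, 0.042]
force: [-11.2, 1.6, 10.7]
grip_width: 0.0153
```

```bash
python3 -m jog '-0.5 0 0.5 0 0 0 1; -0.5 0 0.5 0 0 0 0.6; -0.5 0 0.5 0 0 0 0.6; -0.5 0 0.5 0 0 0 0.6; -0.5 0 0.5 0 0 0 0.6; -0.5 0 20 0 0 0 0.6; -0.5 0 50 0 0 0 0.6; 10 -10 75 0 0 0 0.6; 40 -10 95 0 0 0 0.6; 70 -10 105 0 0 0 0.6' 
python3 -m jog '30 -5 10 0 0 0 0.7;30 -5 10 0 0 0 0.7; 30 -5 10 0 0 0 0.7'
python3 - <<'E'
from station import *
from h import *
for n in ["wrist","side","top"]:
    c=camera(n); cv2.imwrite(f"pics/{n}7.png",c["img"][:,:,::-1]); np.savez(f"pics/{n}7.npz",**c)
E
```

```text
time_s: 17.32
ee_pos: [0.6408, -0.0382, 0.1407]
eef_rot: [-1.573, 0.007, 0.041]
force: [0.9, 0.1, 0.8]
grip_width: 0.0373
time_s: 17.57
ee_pos: [0.6715, -0.0435, 0.1504]
eef_rot: [-1.573, 0.007, 0.041]
force: [-0.1, -0.5, 0.0]
grip_width: 0.0283
```

View pics/wrist7.png

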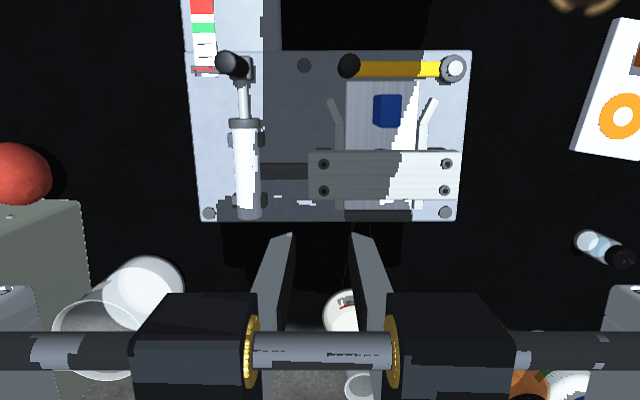

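The keeper lies straight across, from knob (348,66) to hinge (454,67). The blue tab is at (388,110) behind the beam, and the gauge knob top is at (230,62). Next the numbers.

```bash
python3 - <<'E'
from h import *
c=load("pics/wrist7.npz"); im=c["img"][:,:,::-1]
cv2.imwrite("pics/w7a.png",cv2.resize(cv2.convertScaleAbs(im[40:140,180:480],alpha=1.4),None,fx=2.6,fy=2.6,interpolation=cv2.INTER_CUBIC))
M=np.array([[np.cos(.042),-np.sin(.042)],[np.sin(.042),np.cos(.042)]]); t=np.array([.6515,.0058])
hsv=cv2.cvtColor(c["img"],cv2.COLOR_RGB2HSV); m=(hsv[...,0]>100)&(hsv[...,0]<125)&(hsv[...,1]>120)&(hsv[...,2]>50); m[:,:360]=0;m[140:]=0;m[:,420:]=0
ys,xs=np.nonzero(m); P=by_depth(c,np.c_[xs,ys]); T=P[P[:,2]>.057]; F=((T[:,:2]-t)@M); print("tab top n",len(T),"z",np.median(T[:,2]),"x",F[:,0].min(),F[:,0].max(),"y",F[:,1].min(),F[:,1].max(),(F.max(0)+F.min(0))/2)
g=lambda u,z:((on_plane(c,[u],z)[0][:2]-t)@M*1000).round(1)
print("kknob",g((348,66),.056),"hinge",g((454.5,67.5),.03),"gknob",g((230,62),.074), on_plane(c,[(230,62)],.074)[0])
E
```

```text
tab top n 722 z 0.0612232179265488 x -0.06272561041617764 -0.04007979604343042 y -0.0491840604973317 0.007457597790795255 [-0.0514027  -0.02086323]
kknob [-82.8 -31.2] hinge [-83.7  53.9] gknob [ -83.8 -111.2] [ 0.57241175 -0.10884252  0.074     ]
```

View pics/w7a.png

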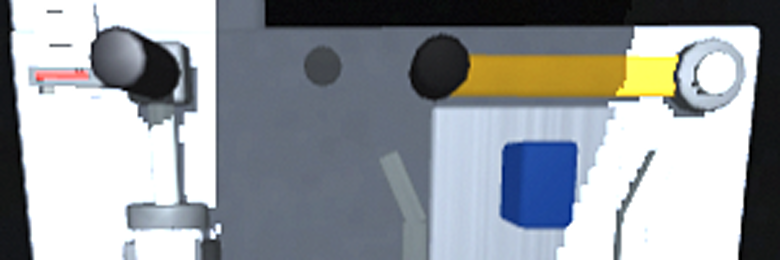

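```bash
python3 -m jog '-10 -7 0 0 0 -7 0.6; -20 -14 0 0 0 -14 0.6; -30 -21 0 0 0 -21 0.6; -40 -28 0 0 0 -28 0.6; -50 -35 0 0 0 -35 0.6; -60 -42 0 0 0 -42 0.6; -70 -49 0 0 0 -49 0.6; -80 -56 0 0 0 -56 0.6; -90 -62 0 0 0 -63 0.6; -100 -69 0 0 0 -70 0.6'
python3 -m jog '0 0 0 0 0 -7 0.6; 0 0 0 0 0 -14 0.6; 0 0 0 0 0 -20 0.6; 0 0 0 0 0 -20 0.6; 0 0 0 0 0 -20 0.6'
python3 - <<'E'
from station import *
from h import *
print(get_obs()["ee_pos"],get_obs()["qpos"])
for n in ["wrist"]:
    c=camera(n); cv2.imwrite(f"pics/{n}8.png",c["img"][:,:,::-1]); np.savez(f"pics/{n}8.npz",**c)
E
```

```text
time_s: 18.55
ee_pos: [0.5683, -0.1121, 0.1497]
eef_rot: [-1.573, 0.009, -1.187]
force: [-0.0, -0.2, -0.1]
grip_width: 0.0376
time_s: 18.97
ee_pos: [0.5676, -0.1118, 0.1496]
eef_rot: [-1.573, 0.01, -1.532]
force: [0.1, -0.3, 0.6]
grip_width: 0.0378
[ 0.56764684 -0.1118399   0.14957664] [-0.26178481  0.41506629  1.49913387  0.00893194  1.23261073 -0.30318117]
```

View pics/wrist8.png

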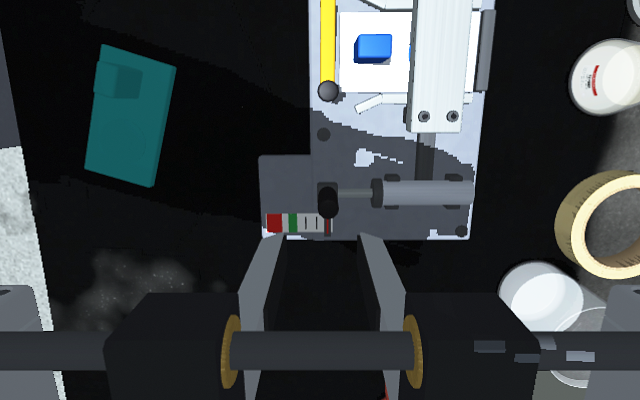

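The gauge pointer is at (327,222), off the green band (294,222), with the knob at about (328,205) between the finger columns.

```bash
python3 - <<'E'
from h import *
c=load("pics/wrist8.npz"); im=c["img"][:,:,::-1]
cv2.imwrite("pics/w8a.png",cv2.resize(cv2.convertScaleAbs(im[150:250,250:400],alpha=2),None,fx=5,fy=5,interpolation=cv2.INTER_CUBIC))
E
```

```text
(no output)
```

View pics/w8a.png

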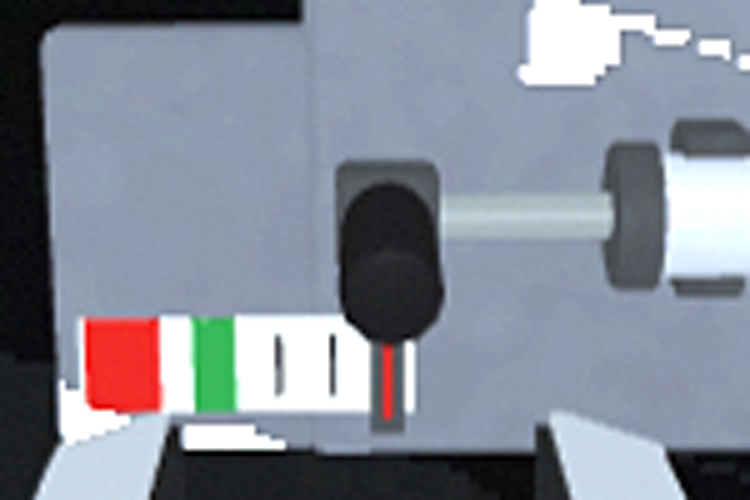

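```bash
python3 - <<'E'
from h import *
c=load("pics/wrist8.npz")
for n,uv,z in [("knob",(391,293),.074),("green",(214,365),.013),("redstart",(160,365),.013),("ptr",(388,385),.02),("block",(388,200),.031)]:
    u=[250+uv[0]/5-.4,150+uv[1]/5-.4]; print(n,on_plane(c,[u],z)[0].round(4))
E
```

```text
knob [ 0.5722 -0.1116  0.074 ]
green [ 0.5417 -0.1451  0.013 ]
redstart [ 0.5317 -0.1455  0.013 ]
ptr [ 0.5739 -0.1453  0.02  ]
block [ 0.5722 -0.108   0.031 ]
```

```bash
python3 -m jog '4.5 0 -20 0 0 0 0.6; 4.5 0 -45 0 0 0 0.6; 4.5 0 -70 0 0 0 0.6; 4.5 0 -90 0 0 0 0.6; 4.5 0 -100 0 0 0 0.6; 4.5 0 -105 0 0 0 0.6; 4.5 0 -105 0 0 0 0.6'; python3 -m jog '0 0 0 0 0 0 0.6; 0 0 0 0 0 0 0.6'
```

```text
time_s: 19.6
ee_pos: [0.5721, -0.1118, 0.0442]
eef_rot: [-1.574, 0.01, -1.531]
force: [1.0, 0.7, -0.4]
grip_width: 0.0377
time_s: 19.77
ee_pos: [0.5727, -0.1119, 0.0455]
eef_rot: [-1.572, 0.009, -1.53]
force: [0.4, 0.4, 0.5]
grip_width: 0.0374
```

```bash
python3 -m jog '-0.5 0 -2 0 0 0 1; -0.5 0 -2 0 0 0 1; -0.5 0 -2 0 0 0 1; -0.5 0 -2 0 0 0 1; -0.5 0 -2 0 0 0 1; -0.5 0 -2 0 0 0 1' 40
```

```text
time_s: 20.27
ee_pos: [0.5723, -0.1119, 0.0437]
eef_rot: [-1.572, 0.009, -1.53]
force: [-0.4, 0.1, 2.9]
grip_width: 0.0152
```

```bash
python3 - <<'E'
from station import *
from h import *
for n in ["wrist"]:
    c=camera(n); cv2.imwrite(f"pics/{n}9.png",c["img"][:,:,::-1]); np.savez(f"pics/{n}9.npz",**c)
E
```

```text
(no output)
```

View pics/wrist9.png

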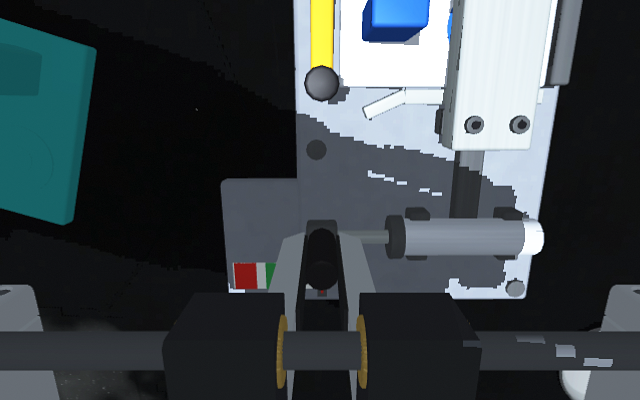

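```bash
python3 -m jog '-3 -0.1 0 0 0 0 1; -6 -0.3 0 0 0 0 1; -9 -0.4 0 0 0 0 1; -12 -0.5 0 0 0 0 1; -15 -0.6 0 0 0 0 1; -18 -0.8 0 0 0 0 1; -20 -0.8 0 0 0 0 1; -20 -0.8 0 0 0 0 1'
```

```text
time_s: 20.98
ee_pos: [0.5523, -0.1128, 0.0438]
eef_rot: [-1.571, 0.009, -1.53]
force: [7.3, -0.2, -4.3]
grip_width: 0.0154
```

```bash
python3 -m jog '-2.5 -0.1 0 0 0 0 1; -5 -0.2 0 0 0 0 1; -7.5 -0.3 0 0 0 0 1; -9.5 -0.4 0 0 0 0 1; -11 -0.5 0 0 0 0 1; -11.8 -0.5 0 0 0 0 1; -11.8 -0.5 0 0 0 0 1'; python3 - <<'E'
from station import *
from h import *
for n in ["wrist","side","top"]:
    c=camera(n); cv2.imwrite(f"pics/{n}10.png",c["img"][:,:,::-1]); np.savez(f"pics/{n}10.npz",**c)
    if n=="wrist": cv2.imwrite("pics/w10a.png",cv2.resize(cv2.convertScaleAbs(c["img"][170:320,200:400,::-1],alpha=1.8),None,fx=4,fy=4,interpolation=cv2.INTER_CUBIC))
    if n=="top": cv2.imwrite("pics/t10a.png",cv2.resize(c["img"][135:225,280:400,::-1],None,fx=6,fy=6,interpolation=cv2.INTER_CUBIC))
E
```

```text
time_s: 21.57
ee_pos: [0.541, -0.1133, 0.0438]
eef_rot: [-1.569, 0.009, -1.53]
force: [9.5, -0.3, -5.6]
grip_width: 0.0153
```

View pics/w10a.png

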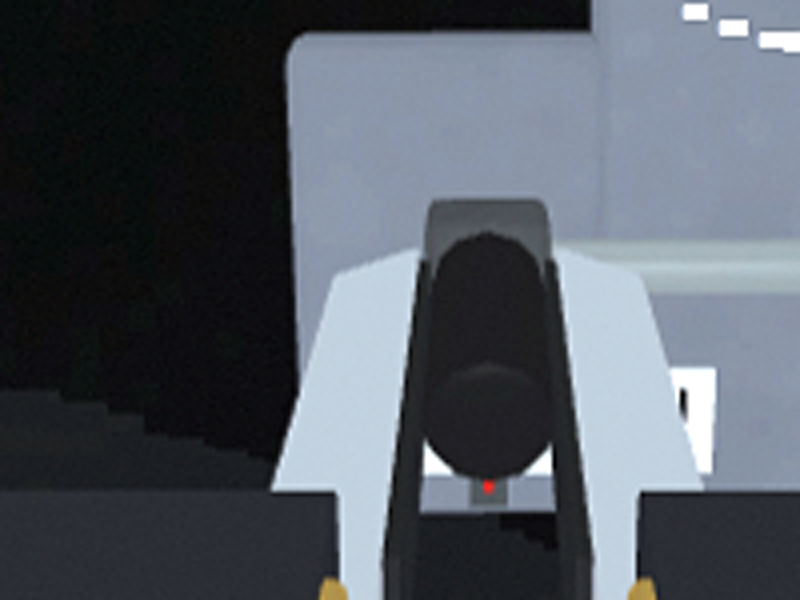

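View pics/side10.png

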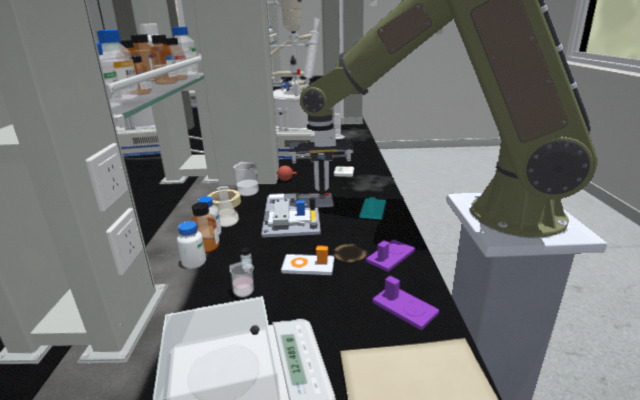

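```bash
python3 -c "
from h import *
c=load('pics/wrist10.npz')
for z in (.016,.02): print(on_plane(c,[(321.6,291.4)],z)[0].round(4))
c=load('pics/wrist8.npz'); print(on_plane(c,[(250+388/5-.4,150+385/5-.4)],.016)[0].round(4))
"
python3 -m jog '-0.5 0 0 0 0 0 1; -0.5 0 0 0 0 0 1; -0.5 0 0 0 0 0 1; -0.5 0 0 0 0 0 1; -0.5 0 0 0 0 0 1; -0.5 0 0 0 0 0 1; -0.5 0 0 0 0 0 1; -0.5 0 0 0 0 0 1; -0.5 0 0 0 0 0 1; -0.5 0 0 0 0 0 1'
```

```text
[ 0.5428 -0.1546  0.016 ]
[ 0.5427 -0.1523  0.02  ]
[ 0.574  -0.1467  0.016 ]
time_s: 22.55
ee_pos: [0.5411, -0.1134, 0.0438]
eef_rot: [-1.567, 0.008, -1.53]
force: [8.6, 0.1, -5.9]
grip_width: 0.015
```

```bash
python3 -m jog '0 0 0 0 0 0 1; 0 0 0 0 0 0 1; 0 0 0 0 0 0 1; 0 0 0 0 0 0 1; 0 0 0 0 0 0 1; 0 0 0 0 0 0 1; 0 0 0 0 0 0 1; 0 0 0 0 0 0 1; 0 0 0 0 0 0 1; 0 0 0 0 0 0 1'
```

```text
time_s: 23.38
ee_pos: [0.5416, -0.1133, 0.0438]
eef_rot: [-1.565, 0.008, -1.53]
force: [9.5, 0.3, -5.1]
grip_width: 0.0151
```

```bash
python3 -m jog '0 0 0 0 0 0 1; 0 0 0 0 0 0 1; 0 0 0 0 0 0 1; 0 0 0 0 0 0 1; 0 0 0 0 0 0 1; 0 0 0 0 0 0 1; 0 0 0 0 0 0 1; 0 0 0 0 0 0 1; 0 0 0 0 0 0 1; 0 0 0 0 0 0 1'
```

```text
time_s: 24.22
ee_pos: [0.5421, -0.1134, 0.0438]
eef_rot: [-1.563, 0.008, -1.53]
force: [9.3, 0.2, -4.9]
grip_width: 0.0155
```

```bash
python3 -m jog '-1 0 0 0 0 0 1; -2 0 0 0 0 0 1; -2 0 0 0 0 0 1; -2 0 0 0 0 0 1; -2 0 0 0 0 0 1; -2 0 0 0 0 0 1; -2 0 0 0 0 0 1; -2 0 0 0 0 0 1; -2 0 0 0 0 0 1; -2 0 0 0 0 0 1'; python3 - <<'E'
from station import *
from h import *
c=camera("wrist"); np.savez("pics/wrist11.npz",**c)
cv2.imwrite("pics/w11a.png",cv2.resize(cv2.convertScaleAbs(c["img"][170:320,200:400,::-1],alpha=1.8),None,fx=4,fy=4,interpolation=cv2.INTER_CUBIC))
E
```

```text
time_s: 25.05
ee_pos: [0.5406, -0.1134, 0.0438]
eef_rot: [-1.561, 0.008, -1.53]
force: [9.2, -0.8, -3.7]
grip_width: 0.0154
```

```bash
python3 -m jog '-0.5 0 0 0 0 0 1; -0.5 0 0 0 0 0 1; -0.5 0 0 0 0 0 1; -0.5 0 0 0 0 0 1; -0.5 0 0 0 0 0 1; -0.5 0 0 0 0 0 1; -0.5 0 0 0 0 0 1; -0.5 0 0 0 0 0 1; -0.5 0 0 0 0 0 1; -0.5 0 0 0 0 0 1'
```

```text
time_s: 25.93
ee_pos: [0.5405, -0.1134, 0.0438]
eef_rot: [-1.56, 0.007, -1.53]
force: [8.7, 0.3, -4.8]
grip_width: 0.0154
```

View pics/w11a.png

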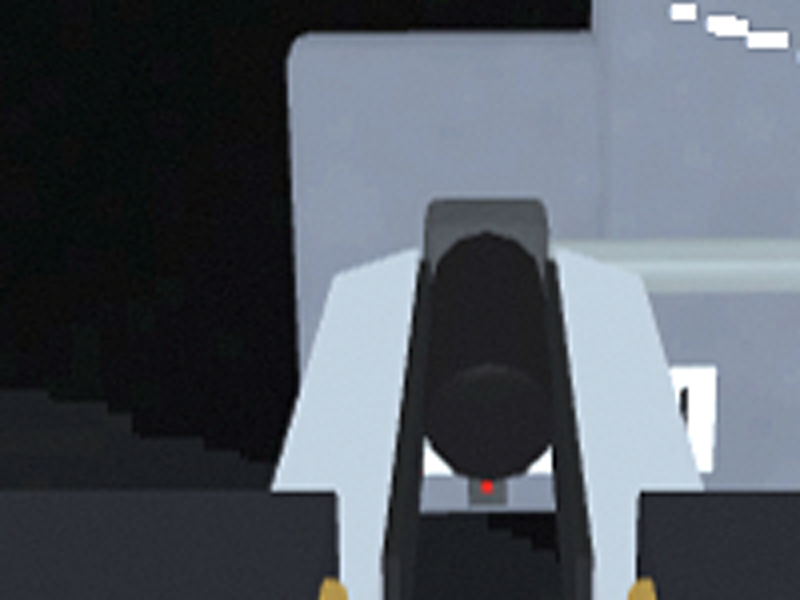

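The red line shows at crop (488,487), about 31 to 32 mm out, and it has been held there for over 4 s. Next I ease it back.

```bash
python3 -m jog '1 0 0 0 0 0 1; 3 0.1 0 0 0 0 1; 5 0.2 0 0 0 0 1; 7.5 0.3 0 0 0 0 1; 10 0.4 0 0 0 0 1; 12.5 0.5 0 0 0 0 1; 15 0.6 0 0 0 0 1; 17 0.7 0 0 0 0 1; 18 0.7 0 0 0 0 1; 18 0.7 0 0 0 0 1'
```

```text
time_s: 26.77
ee_pos: [0.5587, -0.1126, 0.0438]
eef_rot: [-1.559, 0.007, -1.53]
force: [5.6, 1.3, -1.5]
grip_width: 0.0155
```

```bash
python3 -m jog '2 0.1 0 0 0 0 1; 4 0.2 0 0 0 0 1; 6 0.2 0 0 0 0 1; 8 0.3 0 0 0 0 1; 10 0.4 0 0 0 0 1; 11.5 0.5 0 0 0 0 1; 12.5 0.5 0 0 0 0 1; 12.5 0.5 0 0 0 0 1'
```

```text
time_s: 27.43
ee_pos: [0.5714, -0.112, 0.0438]
eef_rot: [-1.559, 0.007, -1.53]
force: [2.4, 1.5, 1.3]
grip_width: 0.0153
```

```bash
python3 -m jog '0.5 0 0 0 0 0 1; 1 0 0 0 0 0 1; 1.5 0 0 0 0 0 1; 1.5 0 0 0 0 0 1'
```

```text
time_s: 27.77
ee_pos: [0.5724, -0.112, 0.0437]
eef_rot: [-1.56, 0.008, -1.53]
force: [-2.2, 1.8, 5.2]
grip_width: 0.0154
```

```bash
python3 -m jog '0 0 0 0 0 0 1; 0 0 0 0 0 0 0.8; 0 0 0 0 0 0 0.62; 0 0 0 0 0 0 0.62; 0 0 0 0 0 0 0.62; 0 0 0 0 0 0 0.62'; python3 -m jog '0 0 20 0 0 0 0.62; 0 0 50 0 0 0 0.62; 0 0 80 0 0 0 0.62; 0 0 105 0 0 0 0.62; 0 0 105 0 0 0 0.62; 0 0 105 0 0 0 0.62'; python3 - <<'E'
from station import *
from h import *
for n in ["wrist","side","top"]:
    c=camera(n); cv2.imwrite(f"pics/{n}12.png",c["img"][:,:,::-1]); np.savez(f"pics/{n}12.npz",**c)
E
```

```text
time_s: 28.27
ee_pos: [0.5724, -0.112, 0.0437]
eef_rot: [-1.56, 0.008, -1.53]
force: [-0.6, 0.2, -0.4]
grip_width: 0.0355
time_s: 28.77
ee_pos: [0.5728, -0.1122, 0.1497]
eef_rot: [-1.558, 0.007, -1.53]
force: [0.2, -0.4, -1.0]
grip_width: 0.036
```

View pics/wrist12.png

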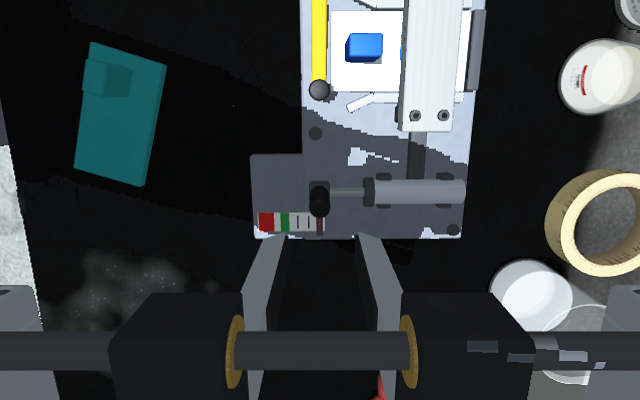

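View pics/side12.png

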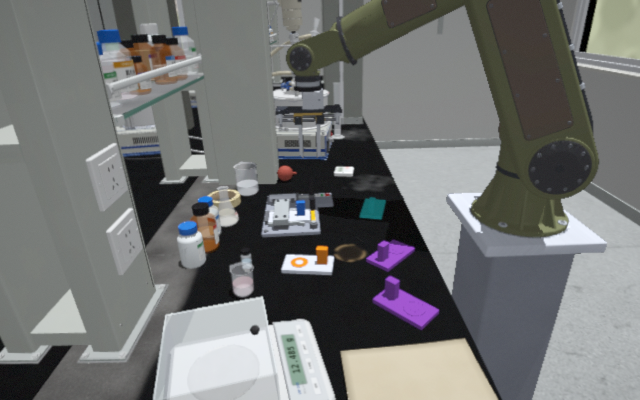

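The pointer is back at (320,222) off the green (285,222), with the tab, keeper and bystanders in place. A last numeric check, then hand in.

```bash
python3 - <<'E'
from h import *
c=load("pics/wrist12.npz"); t=np.array([.6515,.0058]); M=R.from_euler("z",.042).as_matrix()[:2,:2]
hsv=cv2.cvtColor(c["img"],cv2.COLOR_RGB2HSV); m=(hsv[...,0]>100)&(hsv[...,0]<125)&(hsv[...,1]>120)&(hsv[...,2]>50); m[75:]=0;m[:,:335]=0;m[:,395:]=0
ys,xs=np.nonzero(m); P=by_depth(c,np.c_[xs,ys]); T=P[(P[:,2]>.058)&(P[:,2]<.068)]; F=(T[:,:2]-t)@M; print("tab top centre fix",(np.percentile(F,2,axis=0)+np.percentile(F,98,axis=0))/2,"z",np.median(T[:,2]))
g=lambda u,z:((on_plane(c,[u],z)[0][:2]-t)@M*1000).round(1)
print("kknob",g((319.5,90),.056),"gauge knob",g((319.5,205.5),.074),"ptr",g((320.5,226),.016))
a,b=load("pics/side0.npz"),load("pics/side12.npz")
d=np.abs(a["img"].astype(int)-b["img"]).max(2)
for n,bx in [("orange",(275,240,340,280)),("vial/beaker",(225,245,260,305)),("timer",(330,162,358,180))]: x0,y0,x1,y1=bx; print(n,"px changed>60:",(d[y0:y1,x0:x1]>60).sum())
from station import hand_in,get_obs
print(get_obs()["time_s"],get_obs()["force"]); print(hand_in())
E
```

```text
tab top centre fix [-0.05187822 -0.00049579] z 0.0610944719047462
kknob [-83.7 -30.5] gauge knob [ -84.  -112.6] ptr [ -82.7 -149.5]
orange px changed>60: 0
vial/beaker px changed>60: 0
timer px changed>60: 0
28.9167 [ 0.13501524 -1.03497567  1.08206645]
the job is handed in; nothing more can be done
None
```

The job is handed in at 28.9 s of the 72 s allowed; the hand-in reports no verdict.

**What I did:**
- I gripped the blue carrier by its tab, slid it level under the beam, and pushed it against the end stop until the force reached about 15 N.
- I led the keeper knob round to its hard stop, with about 11 N of contact at the end.
- I pulled the gauge out to between 30 and 32 mm and held it there for about 4.4 s. The spring force was 9 to 9.5 N, as expected for that extension.
- I eased it back home at no more than about 30 mm/s and only let go once the force had reversed.

**Last checks, in the fixture frame:**

| Check | Measured | Expected |
|---|---|---|
| Blue tab centre x | -51.9 mm | -52 mm |
| Blue tab centre y | -0.5 mm | 0 mm |
| Keeper knob | (-83.7, -30.5) mm | (-84, -30) mm |
| Gauge knob x | -84 mm | -85 mm |

- **Bystanders:** the areas around the orange carrier, vial, beaker and timer look unchanged in the side picture from start to finish.
- **Robot:** it stands clear, about 0.15 m up and touching nothing.

**Disagreements:**
- Early estimates of the fixture's sideways position differed by up to 5 mm between cameras. I settled it with a close wrist view of the slot guides before inserting.
- The gauge knob's y read -112.6 mm against -115 mm given.
- In the hold pictures the fingers hid the green band. The extension there comes from the red pointer line (31.2 mm), the tool travel (31.3 mm) and the spring force, which all agree.

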